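Roll the tote out from under the guard and dock it

TASK

Reach in under the clear guard and roll the red tote along the free rollers, gently, until it rests against the yellow end stop. Then lift it off by its black grip bar, carry it level, set it down (do not drop it) squarely between the four corner angles of the black dock plate, and let go. Leave the blue bin, the white block and the steel cradle where they are.

Things in the scene. Friction and masses are not known exactly. Their poses are not given: they have to be found in the camera images.
- tote: Red open tote, 110 (x) x 150 (y, along the rollers) mm, walls 60 high, 5 thick, white blocks fixed inside (to 50 mm above its underside); 0.3 to 0.65 kg. At each end (y = +-72.5 mm) a red panel 50 wide, 5 thick rises to 125 mm; the grip bar joins them. Origin: centre of underside, z up. Starts on the rollers under the guard at track x about 0, y +90 to +160 mm, yaw as the track.
- tote_grip (a point): Centre of the tote's black grip bar: 16 mm wide (tote x), 20 mm tall, 140 mm long (along tote y), centred 115 mm above the tote's underside, on its middle line; free space under and beside it.
- track: Fixed level roller track, 570 (y) x 150 (x) mm; origin on the bench under its middle, x away from the robot, z up, small yaw. Free rollers (28 mm diameter, 36 mm pitch, axes along x), tops 65 mm above the bench, between rails with inner faces at x = +-59 mm, tops 12 mm above the rollers. Yellow end stop at -y. Against the stop, the tote's origin is at track (0, -180, 65) mm.
- guard_edge (a point): Middle of the lower front (robot-side) edge of the fixed guard: track (-100, 170, 310) mm. The guard, a clear sheet in a yellow frame, covers track x -100 to 100, y -34 to 380 mm, underside 310 mm above the bench, on posts at y = 395 mm, x = 0 and 85 mm. Below it is open on the robot's side: a tool leaned 35 to 40 degrees, tips pointing away from the robot, reaches the tote's +y end.
- stop_face (a point): Middle of the yellow end stop's working face at roller-top height: track (0, -255, 65) mm. The stop is 12 mm thick, 118 mm wide, its top 50 mm above the rollers.
- dock: Black dock plate, fixed, 140 (x) x 180 (y) x 6 mm, on the bench; origin under its centre, z up. Four aluminium corner angles, tops 14 mm above the plate, enclose 120 (x) x 160 (y) mm: the tote, long side along the dock's y, either way round, has 5 mm play each side. Docked, the tote's underside is 6 mm above the bench.
- blue_bin: Bystander: small blue open bin, 85 x 100 x 50 mm, loose on the bench; origin centre of underside.
- white_block: Bystander: white plastic block 50 x 60 x 45 mm, loose on the bench; origin centre of underside.
- cradle: Bystander: dark steel fork cradle 70 x 90 x 55 mm, loose on the bench beyond the stop end of the track; origin centre of underside.
Not all that is in view belongs to the job. Of the things like the tote, leave any that is green or purple; of the rest the larger one is meant.

How it is judged:
On the way, in this order (a step that is already met when the one before it is completed fails the run):
1. the tote stands on the rollers against the end stop (within 8 mm) (y of tote in the frame of track below -0.172 m and z of tote in the frame of track between 0.06 and 0.071 m and linear speed of tote below 0.03 m/s), for 0.3 s.
2. the tote is held and lifted at least 30 mm off the rollers (z of tote in the frame of track above 0.095 m and contact force between the fingers and tote above 0.5 N), for 0.1 s.
3. the tote, still held, is lowered between the dock's corners (underside within 10 mm of the plate) (x of tote in the frame of dock between -0.009 and 0.009 m and y of tote in the frame of dock between -0.009 and 0.009 m and angle between the y axis of tote and the y axis of dock, either way round below 0.1 rad and z of tote in the frame of dock below 0.016 m and contact force between the fingers and tote above 0.5 N), for 0.05 s.
At the end, for the whole second after the job is handed in: The tote rests upright (within 0.05 rad) and still, flat on the dock plate (within 4 mm), centred within 9 mm each way, its long side within 0.1 rad of the dock's, and is released (x of tote in the frame of dock between -0.009 and 0.009 m and y of tote in the frame of dock between -0.009 and 0.009 m and angle between the y axis of tote and the y axis of dock, either way round below 0.1 rad and z of tote in the frame of dock between 0.002 and 0.01 m and angle between tote's own z axis and vertical below 0.05 rad and linear speed of tote below 0.01 m/s and contact force between the fingers and tote below 0.1 N); the robot touches nothing.
It fails at once if the tote runs into the end stop at more than 0.25 m/s (y of tote in the frame of track between -0.195 and -0.165 m and z of tote in the frame of track between 0.055 and 0.07 m and x of tote in the frame of track between -0.02 and 0.02 m and linear speed of tote above 0.25 m/s).
It fails at once if the tote is lifted off the rollers before it has been rolled out to the stop end (y of tote in the frame of track above -0.06 m and x of tote in the frame of track above -0.08 m and z of tote in the frame of track above 0.085 m).
It fails at once if the tote is tipped by more than 20 degrees (angle between tote's own z axis and vertical above 0.35 rad).
It fails at once if the blue bin, the white block or the cradle is moved by more than 20 mm (distance of any of blue_bin, white_block, cradle from where it was at the start of the episode above 0.02 m).
It also fails if it takes over 64 s, if anything falls off the work surface, if the arm or the gripper's body presses on something with over 40 N, if the wrist force passes 120 N, or if a joint passes its speed limit or range.

ROBOT

A 7-joint arm with a two-finger parallel gripper is mounted at the origin on the work surface. World frame = base frame: x ahead of the robot, y to its left, z up, the work surface at z = 0. Lengths are in m, angles in rad, forces in N, time in s.
With the tool pointing down it reaches from about 0.4 to 0.9 m from the base axis. Payload 5.5 kg.
Tool frame: the origin (TCP) lies at the very end of the fingers, on their centre line; the grasp point (between the pads) lies behind it (r.pinch_z is the z of the grasp point in the tool frame, in m); z points along the fingers, y is the direction in which the jaws open and shut (so a half turn about z gives the same grasp; the last joint's range is limited). The gripper opens to 85 mm and grips with 20 to 120 N. Pads are 22 mm wide; open, the fingers measure 114 mm over their backs; the gripper's body (76 mm by 85 mm) begins 54 mm behind the grasp point. The pads swing forward as they close: fully open they stand 13 mm farther back than shut.
Start: joints at [1.373, 0.501, -0.427, 1.55, 0.221, 1.138, -0.21], TCP at [0.289, -0.582, 0.231] pointing down, gripper open.
Joint ranges: [-2.88, 2.88], [-0.31, 2.03], [-1.54, 1.56], [0.2, 2.42], [-1.41, 4.55], [0.19, 2.02], [-2.57, 2.57]. Speed limits (rad/s): [2.57, 2.57, 3.14, 3.14, 3.14, 3.14, 3.14].

INTERFACE

Orientations are given as a 3x3 rotation matrix whose columns are the frame's x, y, z axes.
In Python, from station import r, imaging gives the robot as it stands.
- The arm moves only by the tool arm_command, never from a script. Its argument "increments" is a list of rows, each an object of numbers: "x", "y", "z": the shift along the tool's x, y, z in mm; "ax", "ay", "az": the turn, a rotation vector about the tool's x, y, z in degrees; "grip": the opening in per cent of the stroke, from 0 (shut) to 100 (fully open). A call has 1 to 8 rows; each row is the pose to reach, as a shift and turn from the pose measured when the call began, along the tool's axes at that moment; what a row does not reach only later rows make up. A row lasts 1/8 s, in which the tool goes at most 62.5 mm and 10.7 degrees, less where a joint would pass 70% of its speed; a pose out of reach is approached as far as the arm can. A call with a gripper value outside its range is refused whole. The fingers move at their own pace and stop on an object; the grip force is fixed at half the most. Time passes only in rows, so rows that repeat a pose let the fingers close. It gives the time, the measured TCP pose, the force and the opening at its end, in the units of the state.
- r.get_obs(): the state, without advancing time (a new reading comes with each control period).
- imaging.snapshot(name): name is "scene" or "side" or "wrist"; returns the picture (384x512x3 uint8, red, green, blue); there is no depth.
- imaging.calibration(name): a dict with "mtx" (3x3 intrinsics, pixels), "world_from_camera" (4x4, takes a point from camera to world coordinates); the wrist camera has in their place "mount" (4x4, takes a point from camera to tool coordinates, whose origin is the TCP and whose axes are the flange's). Camera axes: x right, y down, z forward; pixel columns grow to the right and rows downward; lengths in m; the calibration is good to about 2 mm. A picture is of the moment at which its call begins: read the wrist's pose just before it. calibration takes no time and is no camera call.
- r.hand_in(): hands the job in, once; it reports no verdict.
The state is a dict: "clock": time; "joint_pos": joint angles; "qvel": joint speeds; "tau": joint torques, N m; "eef_pos": TCP position; "orientation": TCP orientation; "wrist_force": force on the tool from outside, world axes, zero at the start; "wrist_torque": the same for the moment, N m; "width": finger opening in m.
Only numpy, scipy, OpenCV 4.12 (cv2) and the standard library are available. Lean on these libraries where they do the work, as an engineer would, in place of code of your own. Each camera call takes 0.05 s, during which the arm holds its last target.

## Working session

There is one attempt and no reset: what is moved stays moved. The work goes in short steps, Python scripts to look and compute and a tool call to move; the robot and the scene stay as the last step left them, time stands still between calls to the robot, and variables do not carry over. Pictures are saved under pics/ and viewed, and the job is handed in when it is done.

Besides the shell and the picture viewer there is one more tool, called after "Emit:" by a JSON object that holds its "fn" and its "kwargs", one argument or row to a line. arm_command: Moves the arm, as the interface text tells. Its arguments: {"type":"object","properties":{"increments":{"type":"array"}},"required":["increments"]}

```bash
ls; mkdir -p pics; python3 - <<'E'
from station import r, imaging
import cv2, numpy as np
np.set_printoptions(precision=4,suppress=True)
print(r.get_obs(), r.pinch_z)
for n in ["scene","side","wrist"]:
    im=imaging.snapshot(n); cv2.imwrite(f"pics/{n}0.png",cv2.cvtColor(im,cv2.COLOR_RGB2BGR))
    print(n,imaging.calibration(n))
E
```

```text
pics
{'clock': 0.0, 'joint_pos': array([ 1.3732,  0.5019, -0.4268,  1.5514,  0.2208,  1.1383, -0.2103]), 'qvel': array([-0.001 ,  0.0007,  0.0001, -0.0026, -0.0025, -0.0012, -0.0004]), 'tau': array([ -0.0007, -56.9517,  -5.817 , -28.0939,   0.0105,   0.0119,
         0.    ]), 'eef_pos': array([ 0.2887, -0.5816,  0.2303]), 'orientation': array([[ 0.8957,  0.4447, -0.0007],
       [ 0.4447, -0.8957,  0.0018],
       [ 0.0001, -0.0019, -1.    ]]), 'wrist_force': array([-0.1883, -0.7148, -0.2053]), 'wrist_torque': array([ 0.037 , -0.0424,  0.0064]), 'width': 0.0852239487040644} -0.0187
scene {'mtx': array([[352.6776,   0.    , 252.2149],
       [  0.    , 352.6776, 189.2029],
       [  0.    ,   0.    ,   1.    ]]), 'world_from_camera': array([[-0.6866, -0.6051,  0.4029, -0.0593],
       [-0.727 ,  0.5754, -0.3746,  0.4955],
       [-0.0051, -0.5501, -0.8351,  1.2059],
       [ 0.    ,  0.    ,  0.    ,  1.    ]])}
side {'mtx': array([[498.5089,   0.    , 248.5953],
       [  0.    , 498.5089, 197.8484],
       [  0.    ,   0.    ,   1.    ]]), 'world_from_camera': array([[-0.7206, -0.4422,  0.5339, -0.3918],
       [-0.6929,  0.4335, -0.5761,  0.9533],
       [ 0.0233, -0.7851, -0.6189,  1.1683],
       [ 0.    ,  0.    ,  0.    ,  1.    ]])}
wrist {'mtx': array([[285.3895,   0.    , 256.3549],
       [  0.    , 285.3895, 189.8447],
       [  0.    ,   0.    ,   1.    ]]), 'mount': array([[-0.0001, -0.9486, -0.3165,  0.0809],
       [ 1.    , -0.0005,  0.001 , -0.002 ],
       [-0.0011, -0.3165,  0.9486, -0.1431],
       [ 0.    ,  0.    ,  0.    ,  1.    ]])}
```

View pics/scene0.png

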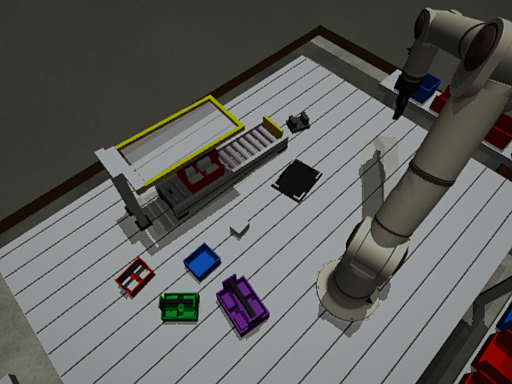

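View pics/side0.png

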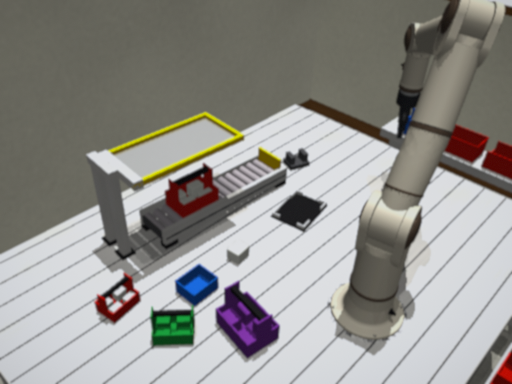

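View pics/wrist0.png

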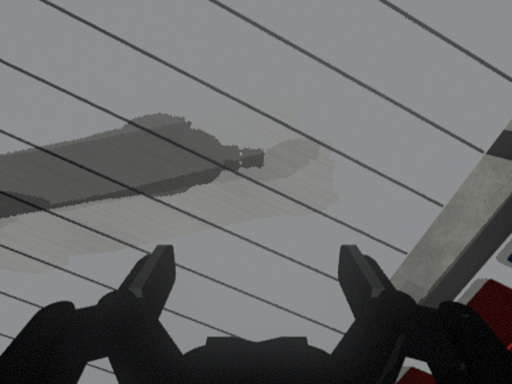

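The tote-like things in the scene picture are red on the rollers (200,172), small red on the bench (135,277), green (180,307) and purple (243,303). Green and purple are excluded, and the red one on the rollers is the larger of the rest. I'll confirm that in enlarged crops and measure from them.

```bash
python3 - <<'E'
import cv2
s=cv2.imread("pics/side0.png"); c=cv2.imread("pics/scene0.png")
cv2.imwrite("pics/c1.png",cv2.resize(s[90:270,80:340],None,fx=3,fy=3,interpolation=cv2.INTER_CUBIC)) # 780x540
cv2.imwrite("pics/c2.png",cv2.resize(c[85:245,90:330],None,fx=3.3,fy=3.3,interpolation=cv2.INTER_CUBIC))
E
```

```text
(no output)
```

View pics/c1.png

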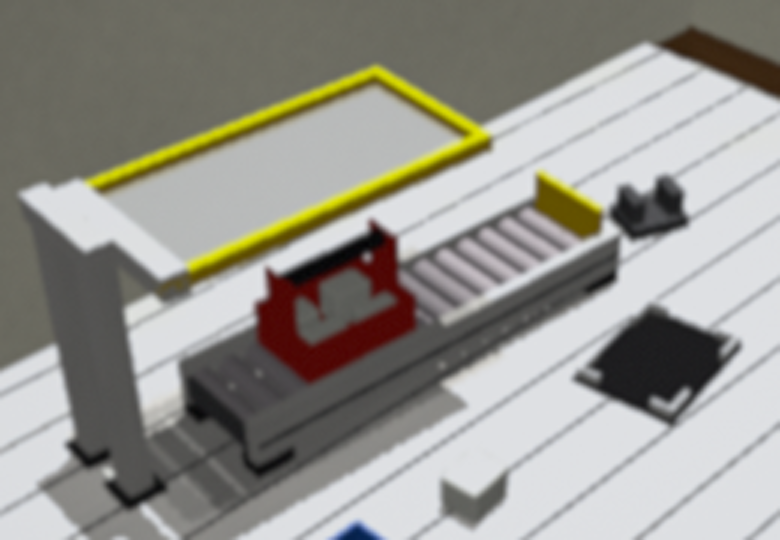

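View pics/c2.png

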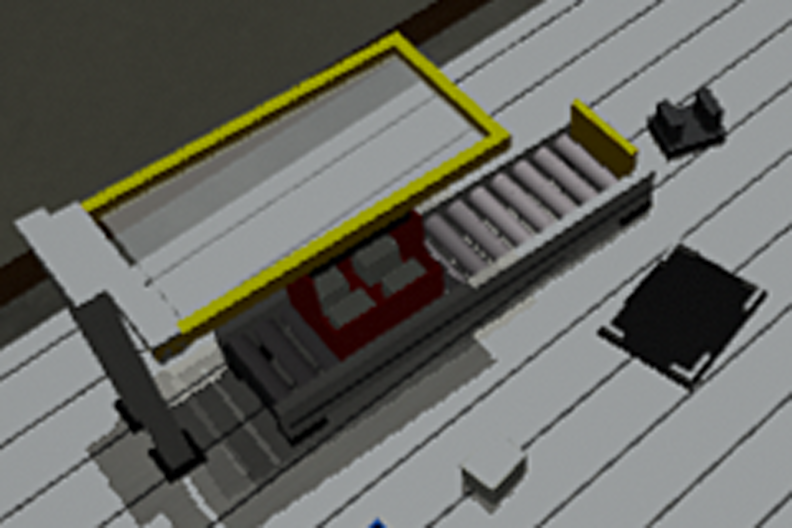

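The red tote on the rollers has a black grip bar and white blocks, and it is the larger of the two reds, so it is the one meant. Next I'll fit the track, dock and tote poses.

```bash
cat > h.py <<'E'
from station import r, imaging
import numpy as np, cv2
from scipy.optimize import least_squares
np.set_printoptions(precision=4,suppress=True)
def proj(n,P,T=None,K=None):
    c=imaging.calibration(n); P=np.atleast_2d(P)
    T=c["world_from_camera"] if T is None else T
    q=(P-T[:3,3])@T[:3,:3]; q=q@c["mtx"].T
    return q[:,:2]/q[:,2:]
def place(p,L):
    c,s=np.cos(p[2]),np.sin(p[2]); L=np.atleast_2d(L)
    return np.c_[p[0]+c*L[:,0]-s*L[:,1],p[1]+s*L[:,0]+c*L[:,1],L[:,2]]
def wristT():
    o=r.get_obs(); T=np.eye(4);T[:3,:3]=o["orientation"];T[:3,3]=o["eef_pos"]
    return T@imaging.calibration("wrist")["mount"]
def save(im,f,box=None,k=1):
    im=cv2.cvtColor(im,cv2.COLOR_RGB2BGR)
    if box: im=im[box[1]:box[3],box[0]:box[2]]
    cv2.imwrite(f,cv2.resize(im,None,fx=k,fy=k,interpolation=cv2.INTER_CUBIC))
E
cat > fit.py <<'E'
from h import *
S=lambda u,v:(np.array([u,v])-1)/3+[80,90]
C=lambda u,v:(np.array([u,v])-1)/3.3+[90,85]
def fit(obs,p0):
    def f(p): return np.concatenate([(proj(n,place(p,L))[0]-uv) for n,uv,L in obs])
    s=least_squares(f,p0,loss="soft_l1"); 
    for (n,uv,L),e in zip(obs,f(s.x).reshape(-1,2)): print(n,L,e)
    print("pose",s.x); return s.x
tr=[("side",S(539,172),[.059,-.261,.115]),("side",S(603,209),[-.059,-.261,.115]),
("scene",C(576,101),[.059,-.261,.115]),("scene",C(636,150),[-.059,-.261,.115]),
("side",S(619,238),[-.075,-.285,.077]),("scene",C(655,175),[-.075,-.285,.077]),
("side",S(489,152),[-.1,-.034,.31]),("scene",C(509,142),[-.1,-.034,.31]),
("side",S(248,420),[-.075,.285,.077]),("scene",C(282,405),[-.075,.285,.077])]
t=fit(tr,[.7,.1,0.])
b=[]
for n,f,pts in [("side",S,[(573,379),(672,424),(741,345),(652,303)]),("scene",C,[(600,332),(692,389),(768,293),(683,245)])]:
    for uv,L in zip(pts,[[-.07+.14,.09,.006],[-.07,.09,.006],[-.07,-.09,.006],[.07,-.09,.006]]): b.append((n,f(*uv),L))
d=fit(b[:],[.5,-.1,0.])
E
python3 fit.py
python3 - <<'E'
from h import *
s=cv2.imread("pics/side0.png")
cv2.imwrite("pics/c3.png",cv2.resize(s[150:230,150:250],None,fx=7,fy=7,interpolation=cv2.INTER_CUBIC))
E
```

```text
side [0.059, -0.261, 0.115] [ 0.8059 -0.6053]
side [-0.059, -0.261, 0.115] [0.2373 0.1177]
scene [0.059, -0.261, 0.115] [-0.1627 -0.7899]
scene [-0.059, -0.261, 0.115] [-0.4163  0.3414]
side [-0.075, -0.285, 0.077] [ 1.6589 -1.7026]
scene [-0.075, -0.285, 0.077] [-0.0157 -1.4867]
side [-0.1, -0.034, 0.31] [ 0.5139 -0.7716]
scene [-0.1, -0.034, 0.31] [-0.5982  1.1025]
side [-0.075, 0.285, 0.077] [-0.1506  0.643 ]
scene [-0.075, 0.285, 0.077] [-2.6755  0.6173]
pose [ 0.6768 -0.0299 -0.0918]
side [0.07, 0.09, 0.006] [ 0.2137 -0.4512]
side [-0.07, 0.09, 0.006] [0.8221 0.0862]
side [-0.07, -0.09, 0.006] [2.1308 0.3534]
side [0.07, -0.09, 0.006] [-0.5401  0.6032]
scene [0.07, 0.09, 0.006] [-0.9834 -0.3727]
scene [-0.07, 0.09, 0.006] [-0.4167  0.2222]
scene [-0.07, -0.09, 0.006] [0.4873 0.2239]
scene [0.07, -0.09, 0.006] [-1.5025 -1.2775]
pose [ 0.4275 -0.2113  0.1523]
```

View pics/c3.png

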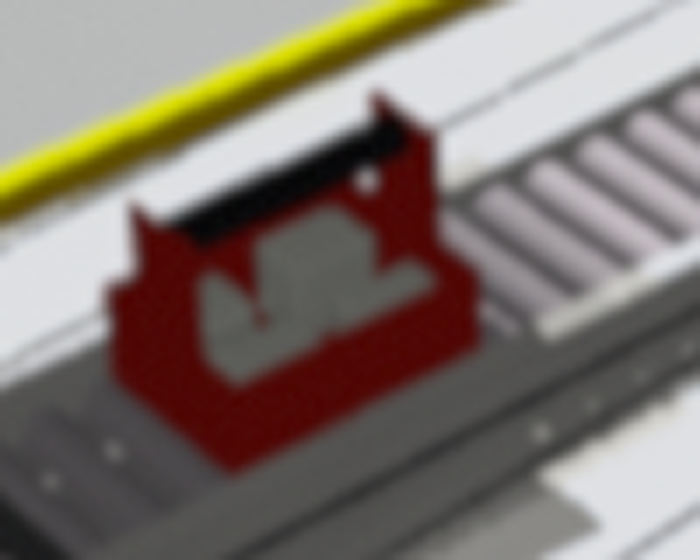

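```bash
cat >> fit.py <<'E'
Z=lambda u,v:(np.array([u,v])-3)/7+[150,150]
print("tote")
for uv,L in [((133,203),[.025,.075,.19]),((376,90),[.025,-.075,.19]),((437,132),[-.025,-.075,.19]),((479,272),[-.055,-.075,.125]),((108,285),[.055,.075,.125])]:
    L=np.array(L)
    s=least_squares(lambda q: proj("side",place(t,L+[q[1],q[0],0]))[0]-Z(*uv),[.1,0.]);print(s.x)
E
python3 fit.py | sed -n '/tote/,$p'
```

```text
tote
[ 0.1149 -0.0097]
[ 0.1187 -0.0056]
[ 0.1174 -0.0035]
[ 0.1192 -0.0073]
[ 0.1163 -0.0113]
```

```bash
cat >> h.py <<'E'
from scipy.spatial.transform import Rotation as Ro
TR=np.array([0.6768,-0.0299,-0.0918]); DK=np.array([0.4275,-0.2113,0.1523])
def rz(a): return Ro.from_euler('z',a).as_matrix()
def leanR(yaw,deg):
    # tool x=+frame y, tool y=+frame x leaned, tool z=(sin,0,-cos) in frame
    a=np.radians(deg); c,s=np.cos(a),np.sin(a)
    return rz(yaw)@np.array([[0,c,s],[1,0,0],[0,s,-c]])
def inc(pos,R,n=1):
    o=r.get_obs(); R0=o["orientation"]
    d=R0.T@(np.array(pos)-o["eef_pos"])*1000; w=np.degrees(Ro.from_matrix(R0.T@R).as_rotvec())
    print("inc xyz",d.round(1),"rot",w.round(2),"| norm",np.linalg.norm(d).round(),np.linalg.norm(w).round(1))
    if n>1:
        for i in range(1,n+1): print((d*i/n).round(0),(w*i/n).round(1))
def st():
    o=r.get_obs()
    print("t",o["clock"],"tcp",o["eef_pos"],"z",o["orientation"][:,2],"q",o["joint_pos"],"F",o["wrist_force"],"w",o["width"])
    c,s=np.cos(TR[2]),np.sin(TR[2]); d=o["eef_pos"][:2]-TR[:2]
    print("track xy",c*d[0]+s*d[1],-s*d[0]+c*d[1])
E
python3 - <<'E'
from h import *
p=place(TR,[-.19,.245,.29])[0]; print(p)
inc(p,leanR(TR[2],40)); inc([.42,-.2,.32],leanR(TR[2],0),8)
E
```

```text
[0.5101 0.2315 0.29  ]
inc xyz [ 559.8 -630.1  -58.5] rot [-36.5   20.29 -55.89] | norm 845.0 69.8
inc xyz [ 287.3 -283.7  -89.1] rot [ -0.07  -0.05 -58.34] | norm 413.0 58.3
[ 36. -35. -11.] [-0.  -0.  -7.3]
[ 72. -71. -22.] [ -0.   -0.  -14.6]
[ 108. -106.  -33.] [ -0.   -0.  -21.9]
[ 144. -142.  -45.] [ -0.   -0.  -29.2]
[ 180. -177.  -56.] [ -0.   -0.  -36.5]
[ 215. -213.  -67.] [ -0.1  -0.  -43.8]
[ 251. -248.  -78.] [ -0.1  -0.  -51. ]
[ 287. -284.  -89.] [ -0.1  -0.  -58.3]
```

Emit:
{"fn": "arm_command", "kwargs": {
  "increments": [
    {"x": 36,"y": -35,"z": -11,"az": -7.3,"grip": 0},
    {"x": 72,"y": -71,"z": -22,"az": -14.6,"grip": 0},
    {"x": 108,"y": -106,"z": -33,"az": -21.9,"grip": 0},
    {"x": 144,"y": -142,"z": -45,"az": -29.2,"grip": 0},
    {"x": 180,"y": -177,"z": -56,"az": -36.5,"grip": 0},
    {"x": 215,"y": -213,"z": -67,"az": -43.8,"grip": 0},
    {"x": 251,"y": -248,"z": -78,"az": -51,"grip": 0},
    {"x": 287,"y": -284,"z": -89,"az": -58.3,"grip": 0}
  ]
}}

```text
invalid input
```

```bash
python3 - <<'E'
from h import *
st(); p=place(TR,[-.19,.245,.29])[0]
inc(p,leanR(TR[2],40),8)
E
```

```text
t 0.15 tcp [ 0.2888 -0.5818  0.2305] z [-0.0006  0.0013 -1.    ] q [ 1.3732  0.5017 -0.4268  1.5512  0.2208  1.1383 -0.2103] F [-0.399   0.5908  0.0482] w 0.08537152787362845
track xy -0.33580159277544297 -0.5851085484380473
inc xyz [ 559.8 -630.1  -58.5] rot [-36.5   20.29 -55.89] | norm 845.0 69.8
[ 70. -79.  -7.] [-4.6  2.5 -7. ]
[ 140. -158.  -15.] [ -9.1   5.1 -14. ]
[ 210. -236.  -22.] [-13.7   7.6 -21. ]
[ 280. -315.  -29.] [-18.3  10.1 -27.9]
[ 350. -394.  -37.] [-22.8  12.7 -34.9]
[ 420. -473.  -44.] [-27.4  15.2 -41.9]
[ 490. -551.  -51.] [-31.9  17.8 -48.9]
[ 560. -630.  -59.] [-36.5  20.3 -55.9]
```

Emit:
{"fn": "arm_command", "kwargs": {
  "increments": [
    {"x": 36,"y": -35,"z": -11,"ax": 0,"ay": 0,"az": -7.3,"grip": 0},
    {"x": 72,"y": -71,"z": -22,"ax": 0,"ay": 0,"az": -14.6,"grip": 0},
    {"x": 108,"y": -106,"z": -33,"ax": 0,"ay": 0,"az": -21.9,"grip": 0},
    {"x": 144,"y": -142,"z": -45,"ax": 0,"ay": 0,"az": -29.2,"grip": 0},
    {"x": 180,"y": -177,"z": -56,"ax": 0,"ay": 0,"az": -36.5,"grip": 0},
    {"x": 215,"y": -213,"z": -67,"ax": 0,"ay": 0,"az": -43.8,"grip": 0},
    {"x": 251,"y": -248,"z": -78,"ax": 0,"ay": 0,"az": -51,"grip": 0},
    {"x": 287,"y": -284,"z": -89,"ax": 0,"ay": 0,"az": -58.3,"grip": 0}
  ]
}}

```text
clock: 1.15
eef_pos: [0.4197, -0.1983, 0.3202]
orientation: [[0.088, 0.996, -0.001], [0.996, -0.088, 0.001], [0.001, -0.001, -1.0]]
wrist_force: [-0.1, -0.0, 0.5]
width: -0.0001
```

```bash
python3 - <<'E'
from h import *
st(); p=place(TR,[-.19,.245,.29])[0]
inc(p,leanR(TR[2],40),8)
E
```

```text
t 1.15 tcp [ 0.4197 -0.1983  0.3202] z [-0.0008  0.0009 -1.    ] q [ 1.1793  0.1014 -0.8419  1.8722  0.0804  1.2038  0.2226] F [-0.1057 -0.0244  0.5411] w -0.000124279450207948
track xy -0.24054335904195268 -0.1912239925445251
inc xyz [436.   52.1  30.6] rot [-40.05  -0.11   0.17] | norm 440.0 40.0
[55.  7.  4.] [-5. -0.  0.]
[109.  13.   8.] [-10.  -0.   0.]
[164.  20.  11.] [-15.   -0.    0.1]
[218.  26.  15.] [-20.   -0.1   0.1]
[273.  33.  19.] [-25.   -0.1   0.1]
[327.  39.  23.] [-30.   -0.1   0.1]
[382.  46.  27.] [-35.   -0.1   0.1]
[436.  52.  31.] [-40.   -0.1   0.2]
```

Emit:
{"fn": "arm_command", "kwargs": {
  "increments": [
    {"x": 55,"y": 7,"z": 4,"ax": -5,"ay": 0,"az": 0,"grip": 0},
    {"x": 109,"y": 13,"z": 8,"ax": -10,"ay": 0,"az": 0,"grip": 0},
    {"x": 164,"y": 20,"z": 11,"ax": -15,"ay": 0,"az": 0,"grip": 0},
    {"x": 218,"y": 26,"z": 15,"ax": -20,"ay": 0,"az": 0,"grip": 0},
    {"x": 273,"y": 33,"z": 19,"ax": -25,"ay": 0,"az": 0,"grip": 0},
    {"x": 327,"y": 39,"z": 23,"ax": -30,"ay": 0,"az": 0,"grip": 0},
    {"x": 382,"y": 46,"z": 27,"ax": -35,"ay": 0,"az": 0,"grip": 0},
    {"x": 436,"y": 52,"z": 31,"ax": -40,"ay": 0,"az": 0,"grip": 0}
  ]
}}

```text
clock: 2.15
eef_pos: [0.5022, 0.2063, 0.2947]
orientation: [[0.089, 0.784, 0.614], [0.996, -0.067, -0.059], [-0.005, 0.617, -0.787]]
wrist_force: [0.2, -0.9, 0.2]
width: 0.0002
```

```bash
python3 - <<'E'
from h import *
st(); p=place(TR,[-.035,.245,.105])[0]
inc(p,leanR(TR[2],40),8)
save(imaging.snapshot("side"),"pics/s2.png",k=1.5)
E
```

```text
t 2.15 tcp [0.5022 0.2063 0.2947] z [ 0.6145 -0.0593 -0.7867] q [ 0.9514 -0.3055 -1.4741  2.2055  0.2433  0.446  -0.8816] F [ 0.2328 -0.8792  0.1808] w 0.0002429121651019566
track xy -0.19553691568928083 0.21918139845349277
inc xyz [ 26.4   9.3 248.3] rot [-1.88  0.15  0.29] | norm 250.0 1.9
[ 3.  1. 31.] [-0.2  0.   0. ]
[ 7.  2. 62.] [-0.5  0.   0.1]
[10.  3. 93.] [-0.7  0.1  0.1]
[ 13.   5. 124.] [-0.9  0.1  0.1]
[ 17.   6. 155.] [-1.2  0.1  0.2]
[ 20.   7. 186.] [-1.4  0.1  0.2]
[ 23.   8. 217.] [-1.6  0.1  0.3]
[ 26.   9. 248.] [-1.9  0.1  0.3]
```

View pics/s2.png

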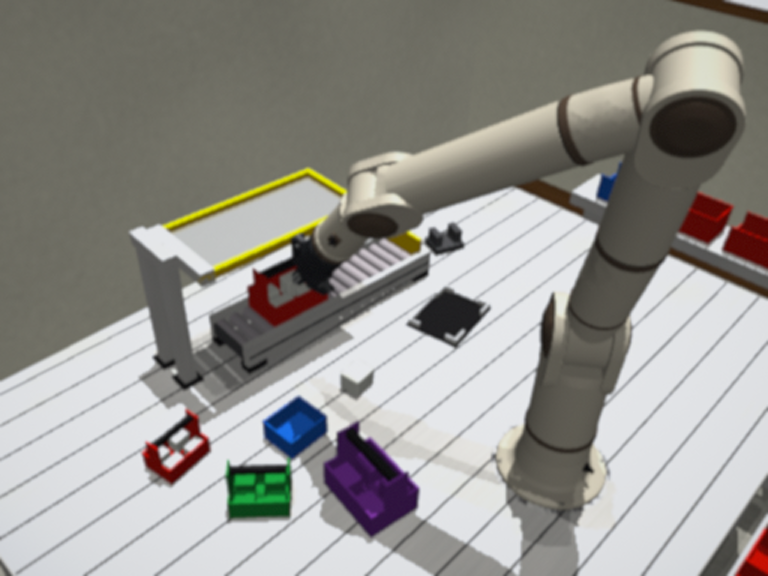

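Emit:
{"fn": "arm_command", "kwargs": {
  "increments": [
    {"x": 6,"y": 2,"z": 30,"ax": -0.5,"ay": 0,"az": 0,"grip": 0},
    {"x": 14,"y": 3,"z": 60,"ax": -1,"ay": 0,"az": 0,"grip": 0},
    {"x": 22,"y": 5,"z": 90,"ax": -1.5,"ay": 0.1,"az": 0.1,"grip": 0},
    {"x": 27,"y": 6,"z": 120,"ax": -1.9,"ay": 0.1,"az": 0.3,"grip": 0}
  ]
}}

```text
clock: 2.7
eef_pos: [0.5171, 0.1909, 0.2758]
orientation: [[0.071, 0.76, 0.646], [0.997, -0.069, -0.028], [0.023, 0.646, -0.763]]
wrist_force: [-0.2, -0.5, 0.0]
width: -0.0
```

```bash
python3 - <<'E'
from h import *
st(); p=place(TR,[-.035,.245,.105])[0]
inc(p,leanR(TR[2],40),4)
save(imaging.snapshot("side"),"pics/s3.png",(100,70,350,260),3)
E
```

```text
t 2.7 tcp [0.5171 0.1909 0.2758] z [ 0.6463 -0.0284 -0.7626] q [ 1.0652 -0.3062 -1.5344  2.2636  0.249   0.297  -0.8595] F [-0.1879 -0.5265  0.0476] w -4.4972821753959295e-05
track xy -0.17922708251665265 0.20519333115408547
inc xyz [ 32.9  -0.4 224.7] rot [ 0.28 -1.78  0.04] | norm 227.0 1.8
[ 8. -0. 56.] [ 0.1 -0.4  0. ]
[ 16.  -0. 112.] [ 0.1 -0.9  0. ]
[ 25.  -0. 169.] [ 0.2 -1.3  0. ]
[ 33.  -0. 225.] [ 0.3 -1.8  0. ]
```

View pics/s3.png

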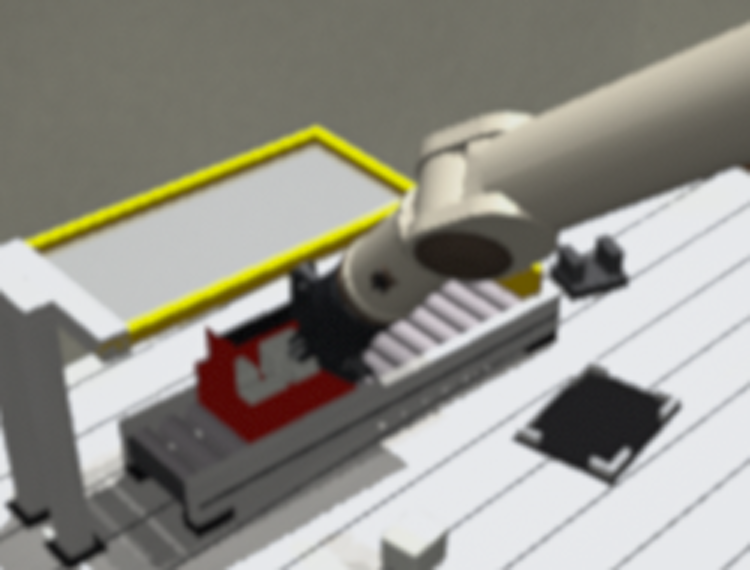

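```bash
cat > kin.py <<'E'
from h import *
import itertools
D=[([1.3732,.5019,-.4268,1.5514,.2208,1.1383,-.2103],[.2887,-.5816,.2303],[[.8957,.4447,-.0007],[.4447,-.8957,.0018],[.0001,-.0019,-1]]),
([1.1793,.1014,-.8419,1.8722,.0804,1.2038,.2226],[.4197,-.1983,.3202],[[.088,.996,-.001],[.996,-.088,.001],[.001,-.001,-1]]),
([.9514,-.3055,-1.4741,2.2055,.2433,.446,-.8816],[.5022,.2063,.2947],[[.089,.784,.614],[.996,-.067,-.059],[-.005,.617,-.787]])]
o=r.get_obs(); D.append((o["joint_pos"],o["eef_pos"],o["orientation"]))
E
cat > kf.py <<'E'
from kin import *
best=[]
for s in itertools.product([1,-1],repeat=4):
  for b in [0,np.pi/2,np.pi,-np.pi/2]:
    for e in [0,np.pi/2,np.pi,-np.pi/2]:
      err=0
      for q,p,R in D:
        M=Ro.from_euler('ZYZYZYZ',[b+s[0]*q[0],q[1],s[1]*q[2],q[3],s[2]*q[4],q[5],s[3]*q[6]+e])
        err+=(Ro.from_matrix(np.array(R)).inv()*M).magnitude()
      best.append((err,s,b,e))
best.sort(key=lambda x:x[0])
for x in best[:4]: print(x)
E
python3 kf.py
```

```text
Traceback (most recent call last):
  File "kf.py", line 8, in <module>
    M=Ro.from_euler('ZYZYZYZ',[b+s[0]*q[0],q[1],s[1]*q[2],q[3],s[2]*q[4],q[5],s[3]*q[6]+e])
  File "scipy/spatial/transform/_rotation.pyx", line 1413, in scipy.spatial.transform._rotation.Rotation.from_euler
ValueError: Expected axis specification to be a non-empty string of upto 3 characters, got ZYZYZYZ
```

```bash
sed -i "s/M=Ro.from_euler('ZYZYZYZ',\[b+s\[0\]\*q\[0\],q\[1\],s\[1\]\*q\[2\],q\[3\],s\[2\]\*q\[4\],q\[5\],s\[3\]\*q\[6\]+e\])/M=Ro.from_euler('ZYZ',[b+s[0]*q[0],q[1],s[1]*q[2]])*Ro.from_euler('YZY',[q[3],s[2]*q[4],q[5]])*Ro.from_euler('z',s[3]*q[6]+e)/" kf.py; python3 kf.py
```

```text
(0.0010367444966055224, (-1, -1, -1, -1), 0, 1.5707963267948966)
(1.5882081094122267, (-1, -1, 1, -1), 0, 1.5707963267948966)
(1.919971973754611, (-1, -1, -1, -1), 1.5707963267948966, 3.141592653589793)
(1.9201864585965895, (-1, -1, -1, -1), -1.5707963267948966, 0)
```

```bash
cat > kl.py <<'E'
from kin import *
def frames(q):
    T=[Ro.identity()];
    for i,a in enumerate('zyzyzyz'): T.append(T[-1]*Ro.from_euler(a,q[i]*(-1 if a=='z' else 1)))
    return [t.as_matrix() for t in T]
A=[];B=[]
for q,p,R in D:
    F=frames(q)
    A.append(np.c_[[0,0,1],F[1][:,0],F[3][:,0],F[3][:,2],F[5][:,0],F[5][:,2],F[6][:,0],F[7][:,2]]); B.append(p)
A=np.vstack(A);B=np.hstack(B)
for cols in [range(8),[0,3,5,7],[0,2,3,4,5,7],[0,3,5,6,7]]:
    cols=list(cols); x,res,rk,sv=np.linalg.lstsq(A[:,cols],B,rcond=None); print(cols,x,np.abs(A[:,cols]@x-B).max(),sv[-1])
E
python3 kl.py
```

```text
[0, 1, 2, 3, 4, 5, 6, 7] [ 0.3051  0.0307  0.0116  0.5151 -0.0252  0.4182  0.0079  0.369 ] 0.009908521679076743 0.15646839501934434
[0, 3, 5, 7] [0.3406 0.5192 0.4519 0.376 ] 0.021097083154579338 0.3595972024885669
[0, 2, 3, 4, 5, 7] [ 0.3525 -0.0241  0.5663  0.0342  0.4844  0.3945] 0.019093952354155896 0.26570061188297245
[0, 3, 5, 6, 7] [0.3305 0.5614 0.4741 0.0318 0.3901] 0.02057517969361128 0.2923152778155578
```

```bash
cat >> kl.py <<'E'
print('---')
names=['h','1x','3x','3z','5x','5z','6x','7z','1y','3y','5y','4x','2x','7x','7y']
A=[]
for q,p,R in D:
    F=frames(q)
    A.append(np.c_[[0,0,1],F[1][:,0],F[3][:,0],F[3][:,2],F[5][:,0],F[5][:,2],F[6][:,0],F[7][:,2],F[1][:,1],F[3][:,1],F[5][:,1],F[4][:,0],F[2][:,0],F[7][:,0],F[7][:,1]])
A=np.vstack(A); out=[]
for k in range(0,4):
  for extra in itertools.combinations([1,2,4,6,8,9,10,11,12,13,14],k):
    c=[0,3,5,7]+list(extra); x,_,_,sv=np.linalg.lstsq(A[:,c],B,rcond=None); out.append((np.abs(A[:,c]@x-B).max(),[names[i] for i in c],x,sv[-1]))
out.sort(key=lambda x:x[0])
for o_ in out[:8]: print(*o_)
E
python3 kl.py | sed -n '/---/,$p'
```

```text
---
3.1870448558513065e-05 ['h', '3z', '5z', '7z', '1y', '3y', '5y'] [ 0.3465  0.5055  0.4707  0.3591 -0.0149 -0.0113 -0.0007] 0.09052529461423803
4.113843694542041e-05 ['h', '3z', '5z', '7z', '6x', '1y', '3y'] [ 0.3472  0.5054  0.4709  0.3594 -0.0002 -0.0152 -0.0118] 0.0762657966418755
5.795824176352271e-05 ['h', '3z', '5z', '7z', '3x', '1y', '3y'] [ 0.3464  0.506   0.4708  0.3593 -0.0002 -0.0147 -0.012 ] 0.06604727816881448
6.83180479232326e-05 ['h', '3z', '5z', '7z', '1y', '3y', '2x'] [ 0.3465  0.5058  0.4707  0.3592 -0.0148 -0.012  -0.0001] 0.08902222836269805
6.845034562819041e-05 ['h', '3z', '5z', '7z', '1x', '1y', '3y'] [ 0.3467  0.5057  0.4708  0.3593  0.     -0.0149 -0.0119] 0.1285518414800459
6.867944577837459e-05 ['h', '3z', '5z', '7z', '1y', '3y'] [ 0.3467  0.5057  0.4708  0.3593 -0.0149 -0.0119] 0.12926866106489826
6.901260075714566e-05 ['h', '3z', '5z', '7z', '1y', '3y', '7y'] [ 0.3467  0.5057  0.4708  0.3593 -0.0149 -0.012   0.    ] 0.0709139989572097
7.073761757980801e-05 ['h', '3z', '5z', '7z', '1y', '3y', '4x'] [ 0.3466  0.5057  0.4707  0.3592 -0.0149 -0.012  -0.0001] 0.10659570424827045
```

```bash
cat > ik.py <<'E'
from h import *
LO=np.array([-2.88,-.31,-1.54,.2,-1.41,.19,-2.57]);HI=np.array([2.88,2.03,1.56,2.42,4.55,2.02,2.57])
def fk(q,full=False):
    T=[Ro.identity()]
    for i,a in enumerate('zyzyzyz'): T.append(T[-1]*Ro.from_euler(a,q[i]*(-1 if a=='z' else 1)))
    F=[t.as_matrix() for t in T]
    s=np.array([0,0,.3467])+F[1][:,1]*-.0149; e=s+F[3]@[0,-.0119,.5057]; w=e+F[5]@[0,0,.4708]; p=w+F[7]@[0,0,.3593]
    R=F[7]@rz(np.pi/2)
    return (p,R,s,e,w) if full else (p,R)
def err(q,p,R):
    a,b=fk(q); return np.r_[(a-p),0.3*Ro.from_matrix(b.T@R).as_rotvec()]
def ik(p,R,q0,reg=1e-3,fix3=None):
    def f(q):
        e=err(q,p,R); return np.r_[e,reg*(q-q0)] if fix3 is None else np.r_[e,reg*(q-q0),1e2*(q[2]-fix3)]
    s=least_squares(f,np.clip(q0,LO+1e-4,HI-1e-4),bounds=(LO,HI)); return s.x,np.linalg.norm(err(s.x,p,R))
E
cat > t1.py <<'E'
from ik import *
q=r.get_obs()["joint_pos"]; print(fk(q)[0]-r.get_obs()["eef_pos"])
def best(p,R,f):
    b=None
    for q1 in (-1.2,-.5,0,.5,1,1.5):
        x,e=ik(p,R,np.array([q1,.5,f,1.5,0,1.,0]),1e-5,f)
        if b is None or e<b[1]: b=(x,e)
    return b
for nm,p,R in [("pre",place(TR,[-.115,.235,.2])[0],leanR(TR[2],38)),("in",place(TR,[-.03,.235,.1])[0],leanR(TR[2],40)),("end",place(TR,[-.03,-.094,.1])[0],leanR(TR[2],40)),
   ("grasp",place(TR,[0,-.18,.185])[0],leanR(TR[2],0)),("dock",place(DK,[0,0,.125])[0],leanR(DK[2],0))]:
    print(nm,p)
    for f in (-1.5,-1,-.5,0,.5,1,1.5):
        x,e=best(p,R,f); print(f,x,round(e,4), "margin",np.min(np.minimum(x-LO,HI-x)).round(2))
E
python3 t1.py
```

```text
[ 0.      0.     -0.0001]
pre [0.5838 0.2147 0.2   ]
-1.5 [ 0.4865  0.8393 -1.5     2.1486  1.6547  1.254  -1.8539] 0.0 margin 0.04
-1 [ 0.2227  0.4134 -1.      2.1537  1.4274  0.7761 -1.8599] 0.0 margin 0.27
-0.5 [-0.1908  0.2803 -0.5     2.1648  1.2905  0.5812 -1.8111] 0.0 margin 0.26
0 [-0.6357  0.2437  0.      2.1791  1.1714  0.4605 -1.7422] 0.0 margin 0.24
0.5 [-1.0769  0.2659  0.5     2.1931  1.0018  0.347  -1.6125] 0.0 margin 0.16
1 [-1.4804  0.3888  1.      2.2033  0.413   0.2056 -1.0805] 0.0 margin 0.02
1.5 [-1.7141  0.8579  1.5     2.2074 -1.3036  0.4956  0.4673] 0.0 margin 0.06
in [0.6685 0.2069 0.1   ]
-1.5 [ 0.4655  1.3297 -1.5     2.0517  2.0851  1.4918 -1.7447] 0.0 margin 0.04
-1 [ 0.2487  0.8055 -1.      2.0568  1.8521  0.9486 -2.0091] 0.0 margin 0.36
-0.5 [-0.1218  0.5898 -0.5     2.0679  1.7653  0.6251 -2.1444] 0.0 margin 0.35
0 [-0.5338  0.5329 -0.      2.0822  1.7431  0.392  -2.2624] 0.0 margin 0.2
0.5 [-0.9594  0.5957  0.5     2.1046  1.906   0.19   -2.57  ] 0.0072 margin 0.0
1 [-1.3065  0.8072  1.      2.0642 -1.41    0.19    0.5904] 0.0156 margin 0.0
1.5 [-1.50
[... 1098 characters left out ...]
 1.5097 -0.698   1.2194  0.6768] 0.0 margin 0.56
1.5 [-0.4682  1.1508  1.5     1.514  -1.1471  1.5295  0.93  ] 0.0 margin 0.06
dock [ 0.4275 -0.2113  0.125 ]
-1.5 [ 1.459   0.938  -1.5     2.0487  1.0156  1.2422 -0.3198] 0.0 margin 0.04
-1 [ 1.2219  0.5044 -1.      2.0538  0.5562  0.8791  0.0587] 0.0 margin 0.37
-0.5 [ 0.8312  0.3523 -0.5     2.0649  0.2377  0.7789  0.3389] 0.0 margin 0.36
0 [ 0.4028  0.3106 -0.      2.0791  0.      0.7518  0.5551] 0.0 margin 0.34
0.5 [-0.0227  0.3405  0.5     2.0931 -0.2343  0.7609  0.7763] 0.0 margin 0.33
1 [-0.4049  0.4876  1.      2.1034 -0.5573  0.8411  1.0834] 0.0 margin 0.32
1.5 [-0.6154  0.9629  1.5     2.1075 -1.0578  1.2218  1.5297] 0.0 margin 0.06
```

```bash
cat > sim.py <<'E'
from ik import *
def path(q,p1,R1,n,verbose=True):
    p0,R0=fk(q); w=Ro.from_matrix(R0.T@R1).as_rotvec()
    for i in range(1,4*n+1):
        f=i/(4*n); q,e=ik(p0+f*(p1-p0),R0@Ro.from_rotvec(f*w).as_matrix(),q,1e-3)
    if verbose: print("   end",q,"err",round(e,4),"marg",np.min(np.minimum(q-LO,HI-q)).round(2))
    return q
E
cat > t2.py <<'E'
from sim import *
q=np.array([1.3732,.5019,-.4268,1.5514,.2208,1.1383,-.2103])
q=path(q,np.array([.4197,-.1983,.3202]),leanR(TR[2],0),8); print("act [1.1793 .1014 -.8419 1.8722 .0804 1.2038 .2226]")
q=path(q,place(TR,[-.19,.245,.29])[0],leanR(TR[2],40),8); print("act .9514 -.3055 -1.4741 2.2055 .2433 .446 -.8816")
E
python3 t2.py
cat > t3.py <<'E'
from sim import *
q0=r.get_obs()["joint_pos"]
T=lambda x,y,z:place(TR,[x,y,z])[0]
for mid in [(.55,-.1,.35),(.6,-.1,.3),(.65,-.2,.35),(.5,-.2,.3)]:
  print("MID",mid)
  q=path(q0,np.array(mid),leanR(TR[2],0),8)
  for via in [(-.115,-.2,.2),(-.15,-.1,.2),(-.115,.0,.2),(-.12,.1,.2)]:
    print(" via",via); a=path(q,T(*via),leanR(TR[2],38),6); a=path(a,T(-.115,.24,.2),leanR(TR[2],38),6); a=path(a,T(-.03,.24,.1),leanR(TR[2],38),4)
E
python3 t3.py
```

```text
end [ 1.1732  0.0995 -0.8346  1.8733  0.079   1.2025  0.2207] err 0.0 marg 0.41
act [1.1793 .1014 -.8419 1.8722 .0804 1.2038 .2226]
   end [ 0.9755 -0.31   -1.54    2.2049  0.3208  0.4135 -0.997 ] err 0.0091 marg 0.0
act .9514 -.3055 -1.4741 2.2055 .2433 .446 -.8816
MID (0.55, -0.1, 0.35)
   end [ 0.8869  0.3396 -0.9587  1.6181  0.2843  1.3328 -0.2044] err 0.0 marg 0.58
 via (-0.115, -0.2, 0.2)
   end [ 1.5836  0.4243 -1.2636  2.2657  1.0715  0.19   -0.6182] err 0.0 marg 0.0
   end [ 0.3428  0.5306 -1.1926  2.144   1.4983  0.9178 -1.874 ] err 0.0 marg 0.28
   end [ 0.2372  0.7918 -0.9883  2.0297  1.7817  0.9178 -1.9553] err 0.0 marg 0.39
 via (-0.15, -0.1, 0.2)
   end [ 1.5675  0.2795 -1.4339  2.4024  1.4476  0.19   -1.2362] err 0.0 marg 0.0
   end [ 0.3621  0.5547 -1.225   2.1437  1.512   0.9453 -1.8748] err 0.0 marg 0.28
   end [ 0.2543  0.81   -1.0153  2.0293  1.7902  0.9402 -1.9478] err 0.0 marg 0.39
 via (-0.115, 0.0, 0.2)
   end [ 0.5819  0.1343 -0.692   2.3543  1.4572  0.19   -1.5586] err 0.0 marg 0.0
   end [ 0.1153  0.3714 -0.8755  2.1491  1.3873  0.7233 -1.8526] err 0.0 mar
[... 3251 characters left out ...]
7152  0.8236  1.4721  2.2004 -1.2491  0.4573  0.4179] err 0.0 marg 0.09
   end [-1.2658  0.7785  0.9594  2.059  -1.41    0.19    0.6201] err 0.0067 marg 0.0
 via (-0.115, 0.0, 0.2)
   end [ 0.6257  0.1402 -0.7385  2.3533  1.4627  0.1981 -1.5604] err 0.0 marg 0.01
   end [ 0.1428  0.3837 -0.9103  2.1484  1.3979  0.7396 -1.8557] err 0.0 marg 0.27
   end [ 0.0765  0.6696 -0.7573  2.0343  1.7209  0.7506 -2.0078] err 0.0 marg 0.39
 via (-0.12, 0.1, 0.2)
   end [ 0.2548  0.1677 -0.6502  2.3167  1.4054  0.3765 -1.721 ] err 0.0 marg 0.1
   end [ 0.0098  0.3334 -0.7461  2.1519  1.3504  0.6695 -1.8402] err 0.0 marg 0.27
   end [-0.0303  0.6186 -0.6164  2.0376  1.6914  0.6657 -2.0327] err 0.0 marg 0.38
```

```bash
cat >> sim.py <<'E'
def totrack(P):
    c,s=np.cos(TR[2]),np.sin(TR[2]); d=P[...,:2]-TR[:2]
    return np.stack([c*d[...,0]+s*d[...,1],-s*d[...,0]+c*d[...,1],P[...,2]],-1)
GL=np.array([-.1,-.034,.31]);GH=np.array([.1,.38,.345])
def clear(q):
    p,R,s,e,w=fk(q,True); best=9
    for a,b,rad,n in [(p,p-.07*R[:,2],.03,4),(p-.07*R[:,2],p-.19*R[:,2],.055,6),(p-.19*R[:,2],w,.06,8),(w,e,.07,20)]:
        P=totrack(a+np.linspace(0,1,n)[:,None]*(b-a)); d=np.linalg.norm(np.maximum(np.maximum(GL-P,P-GH),0),axis=1).min()-rad
        best=min(best,d)
    return best
def run(q,legs,v=True):
    ok=9;mg=9
    for p1,R1,n in legs:
        p0,R0=fk(q); w=Ro.from_matrix(R0.T@R1).as_rotvec(); c=9;E=0
        m=2*n
        dq=0
        for i in range(1,m+1):
            f=i/m; qq=q; q,e=ik(p0+f*(p1-p0),R0@Ro.from_rotvec(f*w).as_matrix(),q,1e-3); c=min(c,clear(q));E=max(E,e);dq=max(dq,np.abs(q-qq).max()*m/n*8)
        if v: print("  ",q,"err",round(E,4),"marg",np.min(np.minimum(q-LO,HI-q)).round(2),"clear",round(c,3),"dqmax",round(dq,2))
        ok=min(ok,c); mg=min(mg,-E)
    return q,ok,mg
E
cat > t4.py <<'E'
from sim import *
q0=r.get_obs()["joint_pos"]
T=lambda x,y,z:place(TR,[x,y,z])[0]
L=lambda d:leanR(TR[2],d)
res=[]
pre=[(T(-.24,.1,.33),L(20),4),(T(-.22,-.1,.34),L(0),6)]
a,_,_=run(q0,pre)
for x in (-.2,-.15,-.1):
  for y in (-.15,-.2,-.27):
   for m in [(T(x,y,.33),L(0),4)]:
    b,c1,e1=run(a,[m],False)
    for vx in (-.115,-.14,-.17):
     for vy in (-.14,-.09,-.04,.05,.15):
      for vz in (.2,.26):
       c,c2,e2=run(b,[(T(vx,vy,vz),L(38),8),(T(-.115,.245,.2),L(38),7),(T(-.03,.245,.1),L(38),4)],False)
       res.append((min(c2,.02)+4*min(e1,e2,-.001),c2,e2,x,y,vx,vy,vz,c))
res.sort(key=lambda t:-t[0])
for t in res[:12]: print(*t)
E
time python3 t4.py
```

```text
[ 0.5885 -0.2507 -0.8061  2.1246 -0.0936  0.8602 -0.2747] err 0.0 marg 0.06 clear 0.061 dqmax 2.25
   [ 0.7324  0.0536 -0.5691  1.8546  0.0305  1.242   0.0622] err 0.0 marg 0.36 clear 0.091 dqmax 0.7
0.010339741008775927 0.014339741008775927 -8.796019881406998e-05 -0.2 -0.27 -0.14 -0.04 0.2 [ 0.2255  0.7938 -0.9857  2.0233  1.7772  0.9217 -1.9562]
0.010339739568656182 0.014339739568656182 -8.352446963935434e-05 -0.2 -0.2 -0.14 -0.04 0.2 [ 0.2234  0.7917 -0.9824  2.0233  1.7762  0.919  -1.9571]
0.010339738391373674 0.014339738391373674 -8.079169225896973e-05 -0.2 -0.15 -0.14 -0.04 0.2 [ 0.2216  0.7899 -0.9797  2.0234  1.7753  0.9168 -1.9578]
0.010339738193692997 0.014339738193692997 -8.518246533908909e-05 -0.15 -0.27 -0.14 -0.04 0.2 [ 0.2213  0.7896 -0.9792  2.0234  1.7752  0.9165 -1.9579]
0.010339737663768837 0.014339737663768837 -8.884536586129481e-05 -0.2 -0.15 -0.115 -0.09 0.2 [ 0.2206  0.7888 -0.978   2.0234  1.7748  0.9155 -1.9582]
0.01033973766269074 0.01433973766269074 -8.483092169428716e-05 -0.15 -0.15 -0.115 -0.09 0.2 [ 0.2206  0.7888 -0.978   2.0234  1.7748  0.9155 -1.9582]
[... 238 characters left out ...]
2 [ 0.2206  0.7888 -0.978   2.0234  1.7748  0.9155 -1.9582]
0.010339737660748003 0.014339737660748003 -8.08810336602399e-05 -0.1 -0.15 -0.115 -0.09 0.2 [ 0.2206  0.7888 -0.978   2.0234  1.7748  0.9155 -1.9582]
0.010339737659677817 0.014339737659677818 -8.713071296155905e-05 -0.1 -0.27 -0.115 -0.09 0.2 [ 0.2206  0.7888 -0.978   2.0234  1.7748  0.9155 -1.9582]
0.010339736473877276 0.014339736473877276 -8.10024619816762e-05 -0.15 -0.2 -0.14 -0.04 0.2 [ 0.2188  0.7871 -0.9753  2.0235  1.7739  0.9133 -1.9589]
0.010339736107384635 0.014339736107384635 -8.251655335291261e-05 -0.1 -0.27 -0.14 -0.04 0.2 [ 0.2183  0.7866 -0.9745  2.0235  1.7737  0.9126 -1.9592]
real	7m8.536s
user	7m5.251s
sys	0m0.270s
```

```bash
cat > t5.py <<'E'
from sim import *
q0=r.get_obs()["joint_pos"]
T=lambda x,y,z:place(TR,[x,y,z])[0]
L=lambda d:leanR(TR[2],d)
run(q0,[(T(-.24,.1,.33),L(20),6),(T(-.22,-.1,.34),L(0),6),(T(-.15,-.2,.33),L(0),4),(T(-.14,-.04,.2),L(40),8),(T(-.115,.245,.2),L(40),8),(T(-.03,.245,.1),L(40),4),
(T(-.03,-.09,.1),L(40),12),(T(-.03,-.06,.12),L(40),3),(T(-.12,-.06,.22),L(40),4),(T(-.12,-.18,.32),L(0),8),(T(0,-.18,.3),L(0),4),(T(0,-.18,.18),L(0),4),(T(0,-.18,.3),L(0),4),(place(DK,[0,0,.25])[0],leanR(DK[2],0),8),(place(DK,[0,0,.12])[0],leanR(DK[2],0),4)])
inc(T(-.24,.1,.33),L(20),6)
E
python3 t5.py
```

```text
[ 0.578  -0.2485 -0.7984  2.1247 -0.0887  0.8601 -0.2798] err 0.0 marg 0.06 clear 0.06 dqmax 1.54
   [ 0.7228  0.0531 -0.5591  1.8548  0.0297  1.2419  0.0629] err 0.0 marg 0.36 clear 0.091 dqmax 0.71
   [ 0.7651  0.2453 -0.4955  1.6729  0.1218  1.2542  0.1523] err 0.0 marg 0.56 clear 0.095 dqmax 0.41
   [ 1.4109  0.4161 -1.5302  2.42    1.7056  0.4495 -1.5932] err 0.001 marg 0.0 clear 0.036 dqmax 11.42
   [ 0.3638  0.6067 -1.2707  2.1582  1.59    1.0203 -1.9345] err 0.0 marg 0.26 clear 0.027 dqmax 1.17
   [ 0.2632  0.8526 -1.0556  2.0428  1.8607  1.0082 -1.9895] err 0.0 marg 0.38 clear 0.021 dqmax 0.62
   [ 0.9896  0.6973 -0.9873  2.2302  2.1692  0.4916 -1.8168] err 0.0 marg 0.19 clear 0.022 dqmax 0.51
   [ 0.9352  0.6398 -1.0042  2.2326  2.0734  0.4966 -1.8092] err 0.0 marg 0.19 clear 0.013 dqmax 0.27
   [ 1.3681  0.2066 -1.3372  2.364   1.4827  0.19   -1.3931] err 0.0 marg 0.0 clear 0.016 dqmax 3.24
   [ 1.2217  0.6004 -1.3418  1.6167  0.5919  1.4041 -0.2766] err 0.0 marg 0.2 clear 0.021 dqmax 4.38
   [ 0.932   0.7771 -1.1898  1.3329  0.712   1.4853 -0.2922] err 0.0 marg 0.35 clear 0.093 dqmax 0.66
   [ 0.9253  0.8752 -1.122   1.4624  0.799   1.3059 -0.3557] err 0.0 marg 0.42 clear 0.088 dqmax 0.38
   [ 0.932   0.7772 -1.1899  1.3329  0.712   1.4854 -0.2923] err 0.0 marg 0.35 clear 0.091 dqmax 0.38
   [ 1.5569  0.5978 -1.5257  1.932   0.6343  1.2494 -0.0353] err 0.0 marg 0.01 clear 0.094 dqmax 0.74
   [ 1.3924  0.7236 -1.2953  2.0532  0.832   1.0389 -0.1735] err 0.0 marg 0.24 clear 0.155 dqmax 0.49
inc xyz [-101.9  -11.   -84. ] rot [20.25 -1.71  0.3 ] | norm 132.0 20.3
[-17.  -2. -14.] [ 3.4 -0.3  0.1]
[-34.  -4. -28.] [ 6.7 -0.6  0.1]
[-51.  -5. -42.] [10.1 -0.9  0.2]
[-68.  -7. -56.] [13.5 -1.1  0.2]
[-85.  -9. -70.] [16.9 -1.4  0.3]
[-102.  -11.  -84.] [20.2 -1.7  0.3]
```

Emit:
{"fn": "arm_command", "kwargs": {
  "increments": [
    {"x": -17,"y": -2,"z": -14,"ax": 3.4,"ay": -0.3,"az": 0.1,"grip": 0},
    {"x": -34,"y": -4,"z": -28,"ax": 6.7,"ay": -0.6,"az": 0.1,"grip": 0},
    {"x": -51,"y": -5,"z": -42,"ax": 10.1,"ay": -0.9,"az": 0.2,"grip": 0},
    {"x": -68,"y": -7,"z": -56,"ax": 13.5,"ay": -1.1,"az": 0.2,"grip": 0},
    {"x": -85,"y": -9,"z": -70,"ax": 16.9,"ay": -1.4,"az": 0.3,"grip": 0},
    {"x": -102,"y": -11,"z": -84,"ax": 20.2,"ay": -1.7,"az": 0.3,"grip": 0}
  ]
}}

```text
clock: 3.5
eef_pos: [0.4464, 0.0916, 0.3304]
orientation: [[0.09, 0.936, 0.34], [0.996, -0.085, -0.031], [0.0, 0.341, -0.94]]
wrist_force: [0.3, -0.6, 0.2]
width: -0.0
```

```bash
cat > nx.py <<'E'
import sys
from h import *
# usage: nx.py x y z lean n [frame]
x,y,z,l,n=map(float,sys.argv[1:6]); f=DK if len(sys.argv)>6 else TR
st(); inc(place(f,[x,y,z])[0],leanR(f[2],l),int(n))
E
python3 nx.py -.22 -.1 .34 0 6
```

```text
t 3.5 tcp [0.4464 0.0916 0.3304] z [ 0.3396 -0.0305 -0.9401] q [ 0.491  -0.2337 -0.7314  2.1256 -0.0536  0.8618 -0.315 ] F [ 0.2956 -0.6015  0.1872] w -1.4872940091002158e-05
track xy -0.24053864237959072 0.09987538692945194
inc xyz [-199.9   22.4   -2.2] rot [19.93 -0.03  0.07] | norm 201.0 19.9
[-33.   4.  -0.] [ 3.3 -0.   0. ]
[-67.   7.  -1.] [ 6.6 -0.   0. ]
[-100.   11.   -1.] [10. -0.  0.]
[-133.   15.   -1.] [13.3 -0.   0. ]
[-167.   19.   -2.] [16.6 -0.   0.1]
[-200.   22.   -2.] [19.9 -0.   0.1]
```

```bash
python3 nx.py -.15 -.2 .33 0 7
```

```text
t 3.5 tcp [0.4464 0.0916 0.3304] z [ 0.3396 -0.0305 -0.9401] q [ 0.491  -0.2337 -0.7314  2.1256 -0.0536  0.8618 -0.315 ] F [ 0.2956 -0.6015  0.1872] w -1.4872940091002158e-05
track xy -0.24053864237959072 0.09987538692945194
inc xyz [-300.    84.6   31. ] rot [19.93 -0.03  0.07] | norm 313.0 19.9
[-43.  12.   4.] [ 2.8 -0.   0. ]
[-86.  24.   9.] [ 5.7 -0.   0. ]
[-129.   36.   13.] [ 8.5 -0.   0. ]
[-171.   48.   18.] [11.4 -0.   0. ]
[-214.   60.   22.] [14.2 -0.   0.1]
[-257.   73.   27.] [17.1 -0.   0.1]
[-300.   85.   31.] [19.9 -0.   0.1]
```

Emit:
{"fn": "arm_command", "kwargs": {
  "increments": [
    {"x": -43,"y": 12,"z": 4,"ax": 2.8,"ay": 0,"az": 0,"grip": 0},
    {"x": -86,"y": 24,"z": 9,"ax": 5.7,"ay": 0,"az": 0,"grip": 0},
    {"x": -129,"y": 36,"z": 13,"ax": 8.5,"ay": 0,"az": 0,"grip": 0},
    {"x": -171,"y": 48,"z": 18,"ax": 11.4,"ay": 0,"az": 0,"grip": 0},
    {"x": -214,"y": 60,"z": 22,"ax": 14.2,"ay": 0,"az": 0,"grip": 0},
    {"x": -257,"y": 73,"z": 27,"ax": 17.1,"ay": 0,"az": 0,"grip": 0},
    {"x": -300,"y": 85,"z": 31,"ax": 19.9,"ay": 0,"az": 0,"grip": 0}
  ]
}}

```text
clock: 4.38
eef_pos: [0.5099, -0.2168, 0.3299]
orientation: [[0.09, 0.996, -0.001], [0.996, -0.09, 0.001], [0.0, -0.001, -1.0]]
wrist_force: [-0.3, 0.7, 0.7]
width: -0.0001
```

```bash
python3 nx.py -.14 -.1 .2 40 8; cat > t6.py <<'E'
from sim import *
q0=r.get_obs()["joint_pos"]
T=lambda x,y,z:place(TR,[x,y,z])[0]
L=lambda d:leanR(TR[2],d)
for m in [(-.14,-.1,.2),(-.115,-.09,.2),(-.14,-.04,.2),(-.12,-.14,.24),(-.12,-.14,.16)]:
  print(m);run(q0,[(T(*m),L(40),8),(T(-.115,.245,.2),L(40),8),(T(-.03,.245,.1),L(40),4)])
E
python3 t6.py
```

```text
t 4.375 tcp [ 0.5099 -0.2168  0.3299] z [-0.0011  0.0006 -1.    ] q [ 0.6846  0.2379 -0.3957  1.6715  0.0956  1.2526  0.1785] F [-0.3413  0.7055  0.7426] w -0.0001265229703626416
track xy -0.14906780961562818 -0.2013675286467923
inc xyz [101.3   9.4 129.9] rot [-40.07  -0.06   0.07] | norm 165.0 40.1
[13.  1. 16.] [-5. -0.  0.]
[25.  2. 32.] [-10.  -0.   0.]
[38.  4. 49.] [-15.  -0.   0.]
[51.  5. 65.] [-20.  -0.   0.]
[63.  6. 81.] [-25.  -0.   0.]
[76.  7. 97.] [-30.1  -0.    0.1]
[ 89.   8. 114.] [-35.1  -0.    0.1]
[101.   9. 130.] [-40.1  -0.1   0.1]
(-0.14, -0.1, 0.2)
   [-0.8206  0.0789  1.1119  2.42   -1.41    0.19    1.5214] err 0.0138 marg 0.0 clear 0.06 dqmax 14.74
   [-1.734   0.8175  1.4522  2.2155 -1.2818  0.3976  0.4299] err 0.0054 marg 0.11 clear 0.027 dqmax 3.42
   [-1.3075  0.81    0.9916  2.0551 -1.41    0.19    0.5822] err 0.0133 marg 0.0 clear 0.012 dqmax 1.86
(-0.115, -0.09, 0.2)
   [-0.7644  0.1244  1.0208  2.3825 -1.41    0.19    1.4694] err 0.0129 marg 0.0 clear 0.04 dqmax 16.75
   [-1.7339  0.8169  1.4518  2.2155 -1.2809  0.3969  0.4293] err 0.0044 marg 0.11
[... 423 characters left out ...]
arg 0.38 clear 0.021 dqmax 0.62
(-0.12, -0.14, 0.24)
   [-0.0628  0.0172  0.4051  2.3525 -1.0762  0.19    1.2579] err 0.0007 marg 0.0 clear 0.071 dqmax 14.37
   [-1.7352  0.828   1.4593  2.2155 -1.2946  0.4084  0.4388] err 0.005 marg 0.1 clear 0.012 dqmax 18.58
   [-1.3075  0.81    0.9916  2.0551 -1.41    0.19    0.5822] err 0.0133 marg 0.0 clear 0.012 dqmax 1.86
(-0.12, -0.14, 0.16)
   [ 0.2925  0.1793  0.0635  2.3321 -1.41    0.19    1.6184] err 0.0275 marg 0.0 clear 0.089 dqmax 13.43
   [-1.7328  0.8079  1.4457  2.2154 -1.2695  0.3878  0.4212] err 0.0095 marg 0.11 clear 0.027 dqmax 4.91
   [-1.3075  0.81    0.9916  2.0551 -1.41    0.19    0.5822] err 0.0133 marg 0.0 clear 0.012 dqmax 1.86
```

```bash
cat > t7.py <<'E'
from sim import *
q0=r.get_obs()["joint_pos"]
T=lambda x,y,z:place(TR,[x,y,z])[0]
L=lambda d:leanR(TR[2],d)
for nm,(P,ang) in {"A":((-.14,-.1,.2),40),"B":((-.14,-.03,.2),38),"C":((-.14,-.15,.25),36)}.items():
  for f in (-.5,-.8,-1.1):
    best=None
    for q1 in (.3,.6,.9,1.2):
      x,e=ik(T(*P),L(ang),np.array([q1,.3,f,2.3,1.5,.4,-1.6]),1e-5,f)
      if best is None or e<best[1]: best=(x,e)
    qt,e=best
    cl=min(clear(q0+(qt-q0)*u) for u in np.linspace(0,1,15))
    q=q0
    for u in np.linspace(0,1,13)[1:]:
        q,ee=ik(*fk(q0+(qt-q0)*u),q,1e-3)
    print(nm,f,qt,"ikerr",round(e,4),"clear",round(cl,3),"simend",q,round(ee,4), "minz",min(fk(q0+(qt-q0)*u)[0][2] for u in np.linspace(0,1,9)).round(3))
E
python3 t7.py
```

```text
A -0.5 [ 0.5749  0.1397 -0.5     2.42    2.2456  0.19   -2.2193] ikerr 0.0356 clear 0.046 simend [ 0.5834  0.1405 -0.509   2.4197  2.2408  0.191  -2.2139] 0.0 minz 0.188
A -0.8 [ 0.8952  0.1685 -0.8     2.42    2.2421  0.19   -2.1627] ikerr 0.0275 clear 0.054 simend [ 0.8945  0.1685 -0.7993  2.42    2.2421  0.19   -2.1629] 0.0 minz 0.188
A -1.1 [ 1.2143  0.2175 -1.1     2.42    2.1241  0.19   -1.9801] ikerr 0.0169 clear 0.064 simend [ 1.2138  0.2175 -1.0995  2.42    2.1244  0.19   -1.9805] 0.0 minz 0.19
B -0.5 [ 0.4137  0.0785 -0.5     2.4153  1.5788  0.19   -1.6957] ikerr 0.0168 clear 0.014 simend [ 0.4126  0.0784 -0.499   2.4153  1.5785  0.19   -1.6954] 0.0 minz 0.197
B -0.8 [ 0.7314  0.1055 -0.8     2.4051  1.5722  0.19   -1.6501] ikerr 0.0115 clear 0.018 simend [ 0.7295  0.1053 -0.7983  2.4051  1.572   0.19   -1.6501] 0.0 minz 0.196
B -1.1 [ 1.0548  0.1433 -1.1     2.3993  1.5291  0.19   -1.554 ] ikerr 0.0031 clear 0.023 simend [ 1.0539  0.1431 -1.0991  2.3992  1.5288  0.19   -1.5539] 0.0 minz 0.199
C -0.5 [ 0.8669 -0.001  -0.5     2.2953 -0.6045  0.2854  0.8096] ikerr 0.0 clear 0.054 simend [ 0.8554 -0.0013 -0.4886  2.2956 -0.6047  0.2854  0.8095] 0.0 minz 0.25
C -0.8 [ 1.1708  0.0089 -0.8     2.288  -0.5919  0.2848  0.8045] ikerr 0.0 clear 0.055 simend [ 0.855  -0.0013 -0.4882  2.2956 -0.6047  0.2854  0.8095] 0.0 minz 0.25
C -1.1 [ 1.4727  0.0242 -1.1     2.2825 -0.5531  0.2807  0.7772] ikerr 0.0 clear 0.058 simend [ 0.851  -0.0014 -0.4843  2.2957 -0.6047  0.2854  0.8095] 0.0 minz 0.25
```

```bash
cat > t8.py <<'E'
from sim import *
o=r.get_obs();q0=o["joint_pos"];R0=o["orientation"]
T=lambda x,y,z:place(TR,[x,y,z])[0]
L=lambda d:leanR(TR[2],d)
qt=np.array([1.0548,.1433,-1.1,2.3993,1.5291,.19,-1.554])
q=q0
for u in np.linspace(0,1,9)[1:]:
    p,R=fk(q0+(qt-q0)*u); q,ee=ik(p,R,q,1e-3); print((R0.T@(p-o["eef_pos"])*1000).round(),np.degrees(Ro.from_matrix(R0.T@R).as_rotvec()).round(1),"track",totrack(p).round(3),clear(q).round(3))
run(q,[(T(-.115,.245,.2),L(40),8),(T(-.03,.245,.1),L(40),4),(T(-.03,-.09,.1),L(40),12)])
E
python3 t8.py
```

```text
[-30.   2.  25.] [-3.2 -8.6  5.5] track [-0.148 -0.231  0.304] 0.141
[-49.  10.  42.] [ -8.6 -15.5   9.1] track [-0.139 -0.251  0.288] 0.145
[-54.  25.  53.] [-15.5 -19.8  10.8] track [-0.124 -0.255  0.277] 0.134
[-40.  42.  61.] [-23.  -21.2  10.8] track [-0.107 -0.241  0.269] 0.114
[-8. 55. 71.] [-30.  -19.6   9.4] track [-0.094 -0.209  0.259] 0.086
[42. 58. 85.] [-35.4 -15.1   6.9] track [-0.091 -0.159  0.245] 0.053
[104.  45. 105.] [-38.3  -8.5   3.7] track [-0.104 -0.097  0.225] 0.022
[172.  11. 131.] [-38.1  -0.5   0.2] track [-0.139 -0.029  0.199] 0.044
   [ 0.2784  0.5009 -1.1288  2.1599  1.5357  0.8991 -1.9397] err 0.0 marg 0.26 clear 0.027 dqmax 0.85
   [ 0.1882  0.7732 -0.9386  2.0448  1.8272  0.9113 -2.0286] err 0.0 marg 0.38 clear 0.021 dqmax 0.69
   [ 0.894   0.6245 -0.8597  2.2326  2.2573  0.4158 -1.9612] err 0.0 marg 0.19 clear 0.022 dqmax 0.49
```

Emit:
{"fn": "arm_command", "kwargs": {
  "increments": [
    {"x": -30,"y": 2,"z": 25,"ax": -3.2,"ay": -8.6,"az": 5.5,"grip": 0},
    {"x": -49,"y": 10,"z": 42,"ax": -8.6,"ay": -15.5,"az": 9.1,"grip": 0},
    {"x": -54,"y": 25,"z": 53,"ax": -15.5,"ay": -19.8,"az": 10.8,"grip": 0},
    {"x": -40,"y": 42,"z": 61,"ax": -23,"ay": -21.2,"az": 10.8,"grip": 0},
    {"x": -8,"y": 55,"z": 71,"ax": -30,"ay": -19.6,"az": 9.4,"grip": 0},
    {"x": 42,"y": 58,"z": 85,"ax": -35.4,"ay": -15.1,"az": 6.9,"grip": 0},
    {"x": 104,"y": 45,"z": 105,"ax": -38.3,"ay": -8.5,"az": 3.7,"grip": 0},
    {"x": 160,"y": 15,"z": 125,"ax": -38.1,"ay": -1,"az": 0.5,"grip": 0}
  ]
}}

```text
clock: 5.38
eef_pos: [0.5553, -0.1001, 0.211]
orientation: [[0.156, 0.792, 0.59], [0.983, -0.067, -0.17], [-0.095, 0.606, -0.789]]
wrist_force: [0.9, -1.6, 0.9]
width: -0.0
```

```bash
python3 nx.py -.115 .245 .2 40 8;python3 - <<'E'
from sim import *
q=r.get_obs()["joint_pos"]
T=lambda x,y,z:place(TR,[x,y,z])[0]
L=lambda d:leanR(TR[2],d)
print(clear(q))
run(q,[(T(-.115,.245,.2),L(40),8),(T(-.03,.245,.1),L(40),4),(T(-.03,-.09,.1),L(40),12)])
E
```

```text
t 5.375 tcp [ 0.5553 -0.1001  0.211 ] z [ 0.5898 -0.17   -0.7895] q [ 0.5599  0.0989 -0.5419  2.3413  1.2572  0.2097 -1.2711] F [ 0.888  -1.5912  0.8517] w -8.770529353792927e-06
track xy -0.11453149827548618 -0.08099247287110391
inc xyz [324.8  -5.1 -29.2] rot [-2.65  6.61  0.5 ] | norm 326.0 7.1
[41. -1. -4.] [-0.3  0.8  0.1]
[81. -1. -7.] [-0.7  1.7  0.1]
[122.  -2. -11.] [-1.   2.5  0.2]
[162.  -3. -15.] [-1.3  3.3  0.2]
[203.  -3. -18.] [-1.7  4.1  0.3]
[244.  -4. -22.] [-2.   5.   0.4]
[284.  -4. -26.] [-2.3  5.8  0.4]
[325.  -5. -29.] [-2.6  6.6  0.5]
0.0268205633143098
   [ 0.0197  0.3536 -0.7867  2.166   1.4378  0.7104 -1.9309] err 0.0 marg 0.25 clear 0.018 dqmax 1.25
   [-0.015   0.6426 -0.6589  2.0508  1.7699  0.7229 -2.1023] err 0.0 marg 0.37 clear 0.021 dqmax 0.8
   [ 0.7157  0.5375 -0.6385  2.2375  2.4658  0.3242 -2.2472] err 0.0 marg 0.13 clear 0.022 dqmax 0.6
```

Emit:
{"fn": "arm_command", "kwargs": {
  "increments": [
    {"x": 41,"y": -1,"z": -5,"ax": -0.5,"ay": 1.5,"az": 0.1,"grip": 0},
    {"x": 81,"y": -1,"z": -9,"ax": -1,"ay": 3,"az": 0.1,"grip": 0},
    {"x": 122,"y": -2,"z": -13,"ax": -1.5,"ay": 4,"az": 0.2,"grip": 0},
    {"x": 162,"y": -3,"z": -17,"ax": -2,"ay": 5,"az": 0.2,"grip": 0},
    {"x": 203,"y": -3,"z": -20,"ax": -2.2,"ay": 5.5,"az": 0.3,"grip": 0},
    {"x": 244,"y": -4,"z": -23,"ax": -2.4,"ay": 6,"az": 0.4,"grip": 0},
    {"x": 284,"y": -4,"z": -26,"ax": -2.6,"ay": 6.6,"az": 0.5,"grip": 0},
    {"x": 325,"y": -5,"z": -29,"ax": -2.6,"ay": 6.6,"az": 0.5,"grip": 0}
  ]
}}

```text
clock: 6.38
eef_pos: [0.5852, 0.2258, 0.1997]
orientation: [[0.092, 0.763, 0.639], [0.996, -0.071, -0.059], [0.0, 0.642, -0.767]]
wrist_force: [0.5, 0.1, 0.2]
width: 0.0
```

```bash
python3 nx.py -.033 .245 .1 40 5;python3 - <<'E'
from h import *
save(imaging.snapshot("side"),"pics/s4.png",(80,70,340,260),3)
E
```

```text
t 6.375 tcp [0.5852 0.2258 0.1997] z [ 0.6394 -0.0593 -0.7666] q [ 0.0318  0.3615 -0.8038  2.1632  1.4414  0.72   -1.9319] F [0.5303 0.1256 0.1762] w 4.173442423971168e-05
track xy -0.11469934752446889 0.24626195599855238
inc xyz [ -1.2  -1.4 128.9] rot [-0.05  0.03 -0.04] | norm 129.0 0.1
[-0. -0. 26.] [-0.  0. -0.]
[-0. -1. 52.] [-0.  0. -0.]
[-1. -1. 77.] [-0.  0. -0.]
[ -1.  -1. 103.] [-0.  0. -0.]
[ -1.  -1. 129.] [-0.1  0.  -0. ]
```

View pics/s4.png

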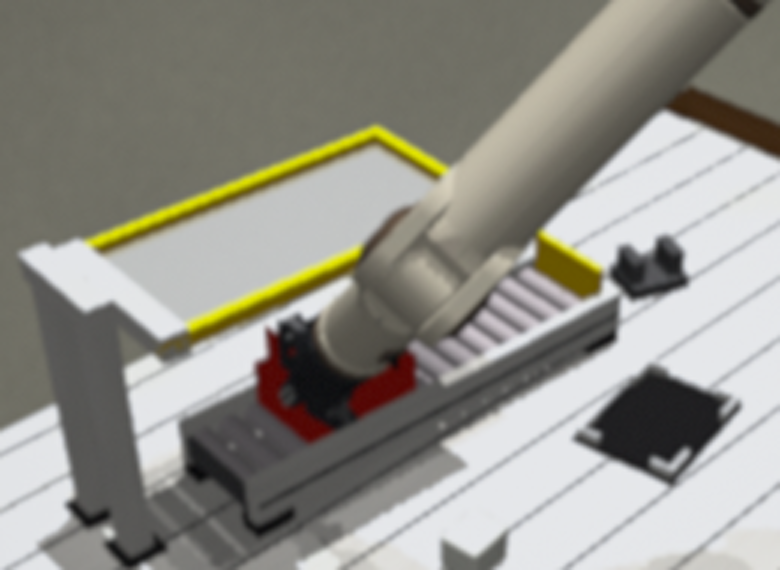

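The tote hasn't moved: its left corner is still at crop (258,362). The gripper is in front of it and below the guard edge, so I'll go in along the tool axis.

Emit:
{"fn": "arm_command", "kwargs": {
  "increments": [
    {"x": 0,"y": 0,"z": 26,"ax": 0,"ay": 0,"az": 0,"grip": 0},
    {"x": 0,"y": -1,"z": 52,"ax": 0,"ay": 0,"az": 0,"grip": 0},
    {"x": -1,"y": -1,"z": 77,"ax": 0,"ay": 0,"az": 0,"grip": 0},
    {"x": -1,"y": -1,"z": 103,"ax": 0,"ay": 0,"az": 0,"grip": 0},
    {"x": -1,"y": -1,"z": 129,"ax": 0,"ay": 0,"az": 0,"grip": 0}
  ]
}}

```text
clock: 7.05
eef_pos: [0.6672, 0.2263, 0.0997]
orientation: [[0.084, 0.764, 0.639], [0.996, -0.069, -0.05], [0.006, 0.641, -0.767]]
wrist_force: [0.9, -0.1, 0.5]
width: 0.0001
```

```bash
python3 nx.py -.033 .190 .1 40 8;python3 - <<'E'
from h import *
save(imaging.snapshot("side"),"pics/s5.png",(80,70,340,260),3)
save(imaging.snapshot("wrist"),"pics/w5.png")
E
```

```text
t 7.05 tcp [0.6672 0.2263 0.0997] z [ 0.6395 -0.0495 -0.7672] q [-0.0161  0.6493 -0.6735  2.0481  1.7705  0.7296 -2.1038] F [ 0.943  -0.1443  0.5134] w 0.00012389096057120386
track xy -0.03305922218052342 0.25418978055958097
inc xyz [-64.2   0.1  -0.8] rot [-0.11 -0.53  0.1 ] | norm 64.0 0.6
[-8.  0. -0.] [-0.  -0.1  0. ]
[-16.   0.  -0.] [-0.  -0.1  0. ]
[-24.   0.  -0.] [-0.  -0.2  0. ]
[-32.   0.  -0.] [-0.1 -0.3  0. ]
[-40.   0.  -0.] [-0.1 -0.3  0.1]
[-48.   0.  -1.] [-0.1 -0.4  0.1]
[-56.   0.  -1.] [-0.1 -0.5  0.1]
[-64.   0.  -1.] [-0.1 -0.5  0.1]
```

View pics/s5.png

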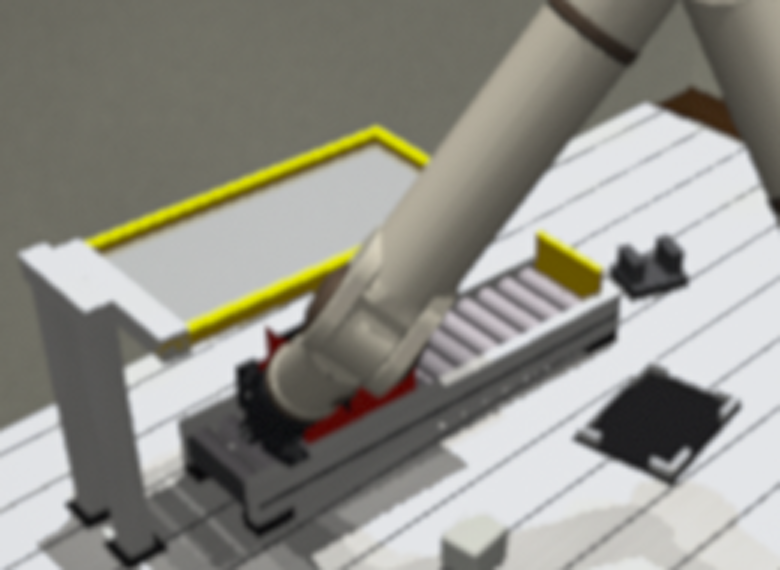

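View pics/w5.png

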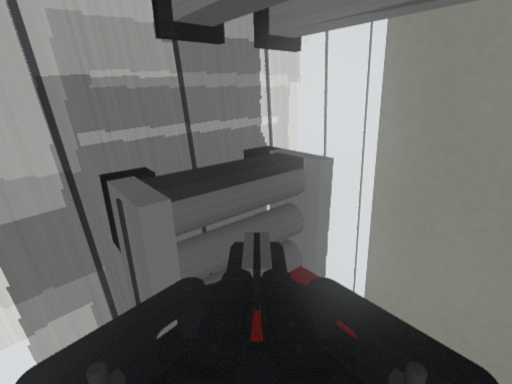

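The wrist view shows the closed tips over the bare rollers, with the tote's red end at about (256,325) and (305,275) on the -y side. I'll push slowly from here.

Emit:
{"fn": "arm_command", "kwargs": {
  "increments": [
    {"x": -15,"y": 0,"z": 0,"ax": 0,"ay": -0.2,"az": 0,"grip": 0},
    {"x": -30,"y": 0,"z": 0,"ax": 0,"ay": -0.5,"az": 0,"grip": 0},
    {"x": -40,"y": 0,"z": 0,"ax": 0,"ay": -0.5,"az": 0,"grip": 0},
    {"x": -48,"y": 0,"z": -1,"ax": 0,"ay": -0.5,"az": 0.1,"grip": 0},
    {"x": -58,"y": 0,"z": -1,"ax": 0,"ay": -0.5,"az": 0.1,"grip": 0},
    {"x": -68,"y": 0,"z": -1,"ax": 0,"ay": -0.5,"az": 0.1,"grip": 0},
    {"x": -79,"y": 0,"z": -1,"ax": 0,"ay": -0.5,"az": 0.1,"grip": 0},
    {"x": -90,"y": 0,"z": -1,"ax": 0,"ay": -0.5,"az": 0.1,"grip": 0}
  ]
}}

```text
clock: 8.15
eef_pos: [0.6584, 0.1341, 0.0982]
orientation: [[0.094, 0.766, 0.636], [0.996, -0.072, -0.061], [-0.001, 0.639, -0.769]]
wrist_force: [-0.0, -0.4, -0.3]
width: 0.0001
```

```bash
python3 nx.py -.033 .068 .1 40 8;python3 - <<'E'
from h import *
save(imaging.snapshot("scene"),"pics/c6.png",(90,85,330,245),3.3)
E
```

```text
t 8.15 tcp [0.6584 0.1341 0.0982] z [ 0.6364 -0.061  -0.7689] q [ 0.1333  0.5866 -0.6424  2.1519  1.8996  0.6259 -2.1465] F [-0.0045 -0.3836 -0.3156] w 7.806889601728618e-05
track xy -0.03335240254988936 0.16160851192805828
inc xyz [-93.6   1.5  -0.9] rot [-0.26  0.14 -0.07] | norm 94.0 0.3
[-12.   0.  -0.] [-0.  0. -0.]
[-23.   0.  -0.] [-0.1  0.  -0. ]
[-35.   1.  -0.] [-0.1  0.1 -0. ]
[-47.   1.  -0.] [-0.1  0.1 -0. ]
[-59.   1.  -1.] [-0.2  0.1 -0. ]
[-70.   1.  -1.] [-0.2  0.1 -0.1]
[-82.   1.  -1.] [-0.2  0.1 -0.1]
[-94.   2.  -1.] [-0.3  0.1 -0.1]
```

View pics/c6.png

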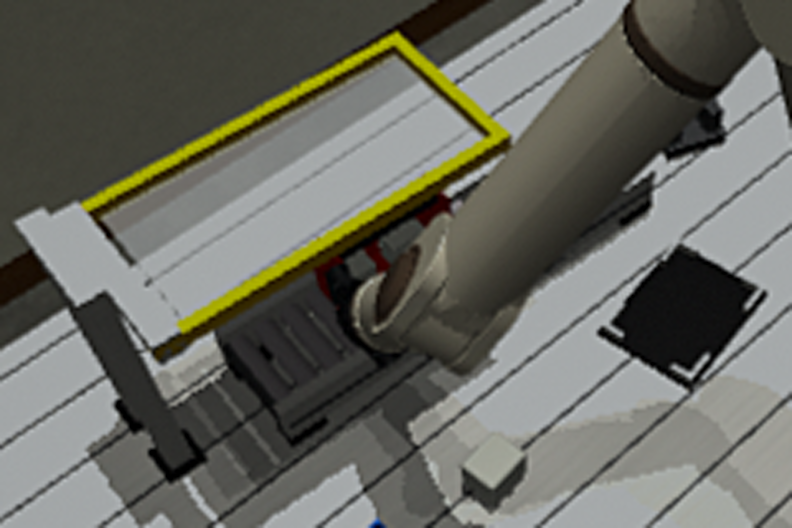

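The tote is rolling: its left corner went from (288,292) to (317,272). I'll keep pushing.

Emit:
{"fn": "arm_command", "kwargs": {
  "increments": [
    {"x": -11,"y": 0,"z": 0,"ax": 0,"ay": 0,"az": 0,"grip": 0},
    {"x": -23,"y": 0,"z": 0,"ax": 0,"ay": 0,"az": 0,"grip": 0},
    {"x": -36,"y": 0,"z": 0,"ax": 0,"ay": 0,"az": 0,"grip": 0},
    {"x": -49,"y": 1,"z": 0,"ax": -0.1,"ay": 0.1,"az": 0,"grip": 0},
    {"x": -62,"y": 1,"z": 0,"ax": -0.2,"ay": 0.1,"az": 0,"grip": 0},
    {"x": -75,"y": 1,"z": -1,"ax": -0.2,"ay": 0.1,"az": 0,"grip": 0},
    {"x": -88,"y": 1,"z": -1,"ax": -0.2,"ay": 0.1,"az": 0,"grip": 0},
    {"x": -100,"y": 1,"z": -1,"ax": -0.2,"ay": 0.1,"az": 0,"grip": 0}
  ]
}}

```text
clock: 9.2
eef_pos: [0.6487, 0.0312, 0.0997]
orientation: [[0.096, 0.763, 0.639], [0.995, -0.073, -0.063], [-0.001, 0.642, -0.767]]
wrist_force: [0.3, 0.0, -0.4]
width: -0.0002
```

```bash
python3 nx.py -.033 -.035 .1 40 8;python3 - <<'E'
from h import *
save(imaging.snapshot("side"),"pics/s7.png",(80,70,340,260),3)
E
```

```text
t 9.2 tcp [0.6487 0.0312 0.0997] z [ 0.639  -0.0626 -0.7667] q [ 0.3408  0.5351 -0.6166  2.2319  2.1176  0.5005 -2.2083] F [ 0.3139  0.0264 -0.3922] w -0.0002318994826352865
track xy -0.033540869099181074 0.058285791283219104
inc xyz [-93.3   0.8   0.4] rot [-0.06  0.21 -0.13] | norm 93.0 0.3
[-12.   0.   0.] [-0.  0. -0.]
[-23.   0.   0.] [-0.   0.1 -0. ]
[-35.   0.   0.] [-0.   0.1 -0.1]
[-47.   0.   0.] [-0.   0.1 -0.1]
[-58.   1.   0.] [-0.   0.1 -0.1]
[-70.   1.   0.] [-0.   0.2 -0.1]
[-82.   1.   0.] [-0.1  0.2 -0.1]
[-93.   1.   0.] [-0.1  0.2 -0.1]
```

View pics/s7.png

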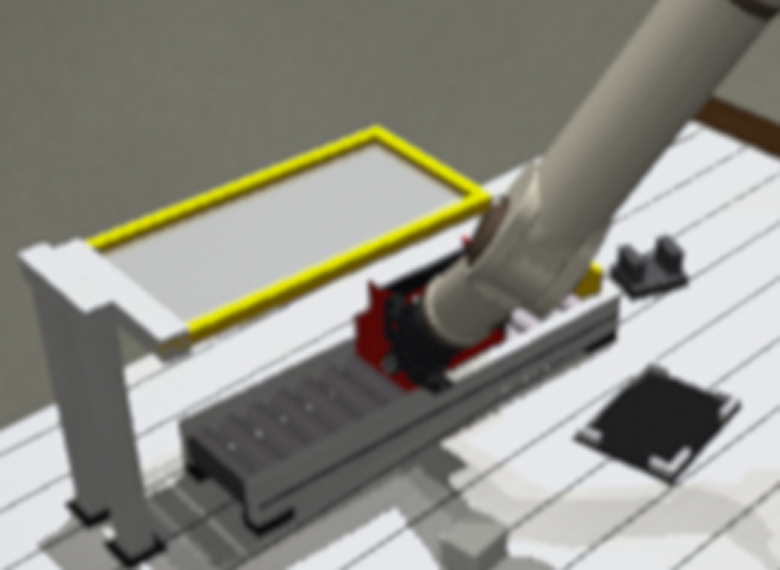

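Emit:
{"fn": "arm_command", "kwargs": {
  "increments": [
    {"x": -11,"y": 0,"z": 0,"ax": 0,"ay": 0,"az": 0,"grip": 0},
    {"x": -23,"y": 0,"z": 0,"ax": 0,"ay": 0,"az": 0,"grip": 0},
    {"x": -35,"y": 0,"z": 0,"ax": 0,"ay": 0,"az": 0,"grip": 0},
    {"x": -47,"y": 0,"z": 0,"ax": 0,"ay": 0.1,"az": -0.1,"grip": 0},
    {"x": -59,"y": 1,"z": 0,"ax": 0,"ay": 0.1,"az": -0.1,"grip": 0},
    {"x": -71,"y": 1,"z": 0,"ax": 0,"ay": 0.2,"az": -0.1,"grip": 0},
    {"x": -82,"y": 1,"z": 0,"ax": 0,"ay": 0.2,"az": -0.1,"grip": 0},
    {"x": -93,"y": 1,"z": 0,"ax": 0,"ay": 0.2,"az": -0.1,"grip": 0}
  ]
}}

```text
clock: 10.25
eef_pos: [0.6402, -0.0644, 0.1004]
orientation: [[0.095, 0.763, 0.639], [0.995, -0.072, -0.062], [-0.001, 0.642, -0.767]]
wrist_force: [0.5, 0.2, -0.4]
width: 0.0
```

```bash
python3 nx.py -.033 -.092 .1 40 8;python3 - <<'E'
from h import *
save(imaging.snapshot("side"),"pics/s8.png",(80,70,340,260),3)
E
```

```text
t 10.25 tcp [ 0.6402 -0.0644  0.1004] z [ 0.639  -0.0618 -0.7667] q [ 0.575   0.5223 -0.6195  2.254   2.3483  0.3858 -2.2485] F [ 0.4676  0.172  -0.3827] w 7.64531418038484e-06
track xy -0.03332683524021979 -0.03773200805734114
inc xyz [-54.3   0.1   0.7] rot [-0.06  0.17 -0.11] | norm 54.0 0.2
[-7.  0.  0.] [-0.  0. -0.]
[-14.   0.   0.] [-0.  0. -0.]
[-20.   0.   0.] [-0.   0.1 -0. ]
[-27.   0.   0.] [-0.   0.1 -0.1]
[-34.   0.   0.] [-0.   0.1 -0.1]
[-41.   0.   1.] [-0.   0.1 -0.1]
[-47.   0.   1.] [-0.1  0.1 -0.1]
[-54.   0.   1.] [-0.1  0.2 -0.1]
```

View pics/s8.png

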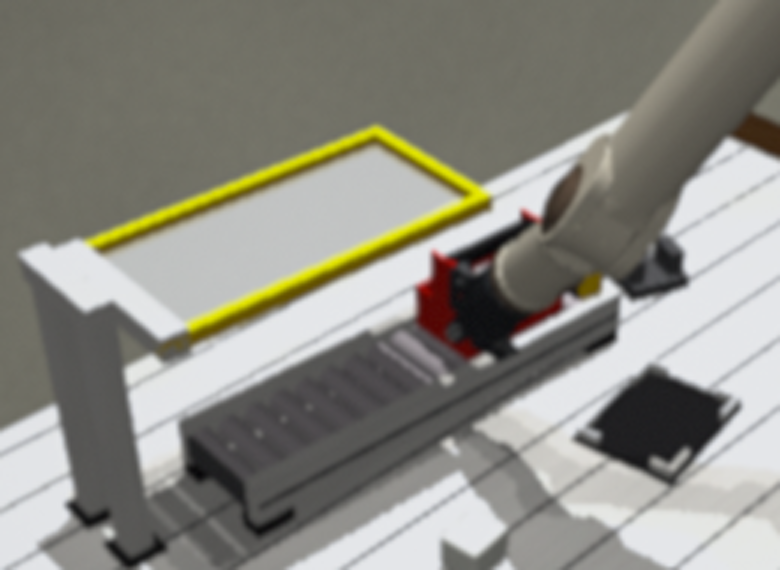

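Emit:
{"fn": "arm_command", "kwargs": {
  "increments": [
    {"x": -8,"y": 0,"z": 0,"ax": 0,"ay": 0,"az": 0,"grip": 0},
    {"x": -16,"y": 0,"z": 0,"ax": 0,"ay": 0,"az": 0,"grip": 0},
    {"x": -24,"y": 0,"z": 0,"ax": 0,"ay": 0,"az": 0,"grip": 0},
    {"x": -32,"y": 0,"z": 0,"ax": 0,"ay": 0,"az": 0,"grip": 0},
    {"x": -39,"y": 0,"z": 0,"ax": 0,"ay": 0.1,"az": -0.1,"grip": 0},
    {"x": -46,"y": 0,"z": 1,"ax": 0,"ay": 0.1,"az": -0.1,"grip": 0},
    {"x": -51,"y": 0,"z": 1,"ax": 0,"ay": 0.1,"az": -0.1,"grip": 0},
    {"x": -55,"y": 0,"z": 1,"ax": 0,"ay": 0.1,"az": -0.1,"grip": 0}
  ]
}}

```text
clock: 11.3
eef_pos: [0.6353, -0.1203, 0.0996]
orientation: [[0.093, 0.764, 0.639], [0.996, -0.071, -0.06], [-0.001, 0.642, -0.767]]
wrist_force: [2.0, 6.4, -0.7]
width: 0.0001
```

```bash
python3 nx.py -.033 -.092 .1 40 2;python3 - <<'E'
from h import *
save(imaging.snapshot("side"),"pics/s9.png",(180,100,340,220),4.8)
E
```

```text
t 11.3 tcp [ 0.6353 -0.1203  0.0996] z [ 0.6389 -0.0603 -0.767 ] q [ 0.7256  0.5356 -0.638   2.2426  2.4803  0.3216 -2.2554] F [ 2.0375  6.4067 -0.6643] w 5.7742509522839966e-05
track xy -0.03303695123263939 -0.09382306158786805
inc xyz [ 1.8  0.3 -0.3] rot [-0.08  0.08 -0.03] | norm 2.0 0.1
[ 1.  0. -0.] [-0.  0. -0.]
[ 2.  0. -0.] [-0.1  0.1 -0. ]
```

View pics/s9.png

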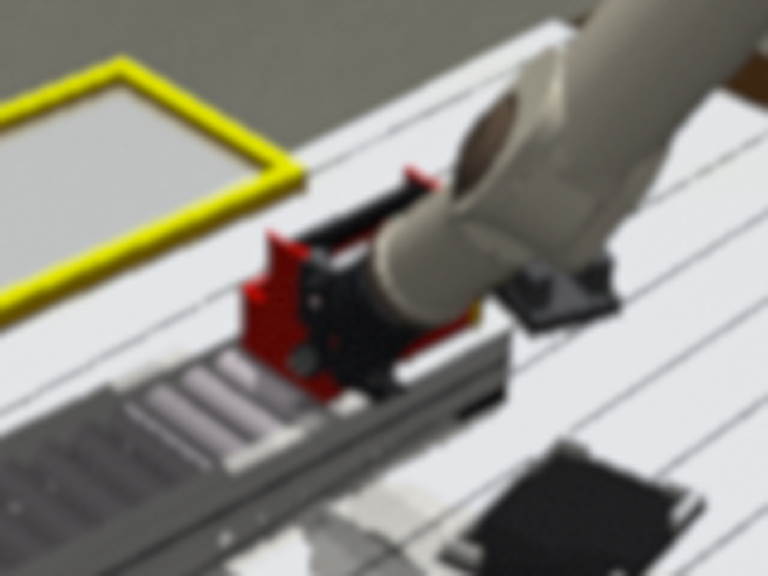

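Wrist force is +6.4 N in y and the TCP is at the predicted contact (-0.094), so the tote is against the stop. I'll hold there while I plan the retreat.

Emit:
{"fn": "arm_command", "kwargs": {
  "increments": [
    {"x": 0,"y": 0,"z": 0,"ax": 0,"ay": 0,"az": 0,"grip": 0},
    {"x": 0,"y": 0,"z": 0,"ax": 0,"ay": 0,"az": 0,"grip": 0},
    {"x": 0,"y": 0,"z": 0,"ax": 0,"ay": 0,"az": 0,"grip": 0},
    {"x": 0,"y": 0,"z": 0,"ax": 0,"ay": 0,"az": 0,"grip": 0}
  ]
}}

```text
clock: 11.85
eef_pos: [0.6353, -0.1201, 0.0995]
orientation: [[0.093, 0.764, 0.639], [0.996, -0.071, -0.06], [-0.001, 0.642, -0.767]]
wrist_force: [-0.2, 1.3, -1.2]
width: -0.0
```

```bash
cat > t9.py <<'E'
from sim import *
q0=r.get_obs()["joint_pos"]; st()
T=lambda x,y,z:place(TR,[x,y,z])[0]
L=lambda d:leanR(TR[2],d)
g=[(T(0,-.18,.3),L(0),5),(T(0,-.18,.18),L(0),4),(T(0,-.18,.3),L(0),4),(place(DK,[0,0,.27])[0],leanR(DK[2],0),8),(place(DK,[0,0,.12])[0],leanR(DK[2],0),4)]
for nm,a in {"a":[(T(-.033,-.075,.1),L(40),2),(T(-.12,-.075,.2),L(40),5),(T(-.12,-.2,.32),L(0),8)],
 "b":[(T(-.033,-.08,.1),L(40),2),(T(-.09,-.08,.15),L(40),3),(T(-.08,-.2,.3),L(10),8)],
 "c":[(T(-.033,-.08,.1),L(40),2),(T(-.1,-.08,.2),L(38),3),(T(-.1,-.25,.25),L(38),4),(T(-.05,-.25,.3),L(0),8)]}.items():
  print(nm); run(q0,a+g)
E
python3 t9.py
```

```text
t 11.85 tcp [ 0.6353 -0.1201  0.0995] z [ 0.6388 -0.0599 -0.767 ] q [ 0.7256  0.5356 -0.6382  2.2426  2.4805  0.3213 -2.2555] F [-0.2038  1.261  -1.1651] w -6.146809682700024e-06
track xy -0.03307519837891931 -0.09361678313592982
a
   [ 0.6781  0.5304 -0.634   2.2485  2.442   0.3431 -2.2567] err 0.0 marg 0.15 clear 0.034 dqmax 0.19
   [ 1.2638  0.247  -1.1983  2.3794  1.7913  0.19   -1.6578] err 0.0 marg 0.0 clear 0.033 dqmax 2.74
   [ 1.2556  0.6413 -1.3798  1.6031  0.635   1.4309 -0.2725] err 0.0 marg 0.16 clear 0.036 dqmax 7.21
   [ 0.944   0.7983 -1.2288  1.3324  0.7427  1.5021 -0.3098] err 0.0 marg 0.31 clear 0.093 dqmax 0.56
   [ 0.9389  0.8971 -1.1593  1.462   0.8307  1.3254 -0.3733] err 0.0 marg 0.38 clear 0.088 dqmax 0.37
   [ 0.944   0.7983 -1.2288  1.3324  0.7427  1.5021 -0.3098] err 0.0 marg 0.31 clear 0.091 dqmax 0.37
   [ 1.5775  0.5626 -1.54    1.9074  0.5919  1.2715 -0.0003] err 0.0 marg 0.0 clear 0.094 dqmax 0.88
   [ 1.3844  0.7076 -1.278   2.0534  0.8154  1.0253 -0.1599] err 0.0 marg 0.26 clear 0.155 dqmax 0.56
b
   [ 0.6915  0.5316 -0.6358  2.2472  2.4532  0.3374 
[... 977 characters left out ...]
   0.6438 -1.54    2.142   1.0316  0.4724 -0.4374] err 0.0 marg 0.0 clear 0.038 dqmax 2.9
   [ 1.1293  0.7804 -1.2913  1.4162  0.7458  1.4884 -0.2254] err 0.0 marg 0.25 clear 0.161 dqmax 1.14
   [ 0.9508  0.8117 -1.2526  1.3322  0.7618  1.5129 -0.3206] err 0.0 marg 0.29 clear 0.093 dqmax 0.29
   [ 0.9468  0.911  -1.1822  1.4617  0.8503  1.3378 -0.384 ] err 0.0 marg 0.36 clear 0.088 dqmax 0.37
   [ 0.9508  0.8117 -1.2525  1.3322  0.7617  1.5129 -0.3206] err 0.0 marg 0.29 clear 0.091 dqmax 0.37
   [ 1.5775  0.5626 -1.54    1.9074  0.5919  1.2715 -0.0003] err 0.0 marg 0.0 clear 0.094 dqmax 0.88
   [ 1.3844  0.7076 -1.278   2.0534  0.8154  1.0253 -0.1599] err 0.0 marg 0.26 clear 0.155 dqmax 0.56
```

Emit:
{"fn": "arm_command", "kwargs": {
  "increments": [
    {"x": 8,"y": 0,"z": 0,"ax": 0,"ay": 0,"az": 0,"grip": 0},
    {"x": 16,"y": 0,"z": 0,"ax": 0,"ay": 0,"az": 0,"grip": 0},
    {"x": 18,"y": 0,"z": -25,"ax": 0,"ay": 0,"az": 0,"grip": 0},
    {"x": 18,"y": 0,"z": -50,"ax": 0,"ay": 0,"az": 0,"grip": 0},
    {"x": 18,"y": 0,"z": -75,"ax": 0,"ay": 0,"az": 0,"grip": 0},
    {"x": 18,"y": 0,"z": -100,"ax": 0,"ay": 0,"az": 0,"grip": 0}
  ]
}}

```text
clock: 12.6
eef_pos: [0.5727, -0.0949, 0.1767]
orientation: [[0.09, 0.764, 0.639], [0.996, -0.067, -0.06], [-0.003, 0.642, -0.767]]
wrist_force: [0.1, 0.2, 0.3]
width: 0.0001
```

```bash
python3 nx.py -.11 -.2 .32 0 8; python3 - <<'E'
from sim import *
q=r.get_obs()["joint_pos"]
T=lambda x,y,z:place(TR,[x,y,z])[0]
L=lambda d:leanR(TR[2],d)
run(q,[(T(-.11,-.2,.32),L(0),8),(T(0,-.18,.3),L(0),5)])
save(imaging.snapshot("side"),"pics/s10.png",(180,100,340,220),4.8)
E
```

```text
t 12.6 tcp [ 0.5727 -0.0949  0.1767] z [ 0.6388 -0.0598 -0.767 ] q [ 0.9216  0.2727 -0.8542  2.355   2.1334  0.1907 -2.0103] F [0.1272 0.2341 0.3021] w 7.294813662625472e-05
track xy -0.09773709017017916 -0.07427095853118051
inc xyz [-126.1   82.1 -117.6] rot [39.91  0.12  0.16] | norm 191.0 39.9
[-16.  10. -15.] [5. 0. 0.]
[-32.  21. -29.] [10.  0.  0.]
[-47.  31. -44.] [15.   0.   0.1]
[-63.  41. -59.] [20.   0.1  0.1]
[-79.  51. -74.] [24.9  0.1  0.1]
[-95.  62. -88.] [29.9  0.1  0.1]
[-110.   72. -103.] [34.9  0.1  0.1]
[-126.   82. -118.] [39.9  0.1  0.2]
   [ 1.238   0.6817 -1.4029  1.5794  0.6753  1.4586 -0.2991] err 0.0 marg 0.14 clear 0.031 dqmax 9.67
   [ 0.9539  0.8182 -1.264   1.3321  0.771   1.5182 -0.3257] err 0.0 marg 0.28 clear 0.093 dqmax 0.5
```

View pics/s10.png

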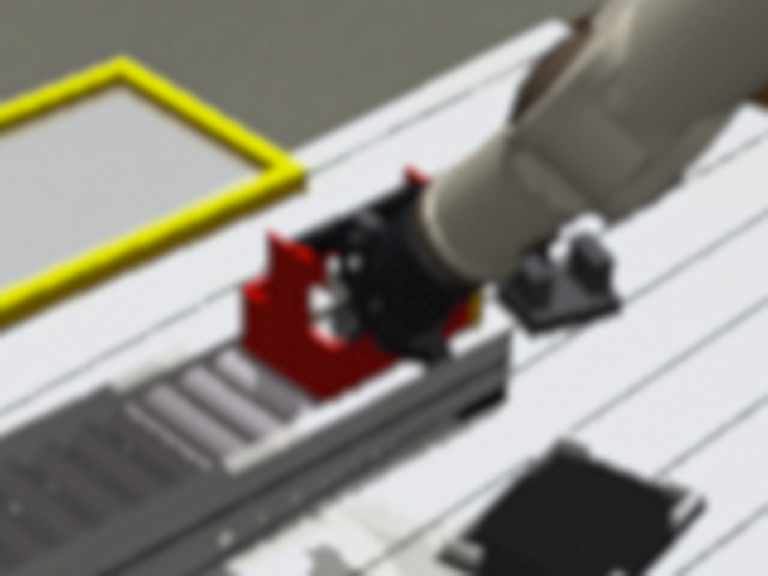

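Emit:
{"fn": "arm_command", "kwargs": {
  "increments": [
    {"x": -25,"y": 5,"z": -10,"ax": 2,"ay": 0,"az": 0,"grip": 0},
    {"x": -55,"y": 12,"z": -25,"ax": 6,"ay": 0,"az": 0,"grip": 0},
    {"x": -85,"y": 22,"z": -42,"ax": 12,"ay": 0,"az": 0,"grip": 0},
    {"x": -105,"y": 38,"z": -60,"ax": 19,"ay": 0,"az": 0.1,"grip": 0},
    {"x": -116,"y": 52,"z": -78,"ax": 26,"ay": 0.1,"az": 0.1,"grip": 0},
    {"x": -122,"y": 65,"z": -95,"ax": 32,"ay": 0.1,"az": 0.1,"grip": 0},
    {"x": -126,"y": 76,"z": -108,"ax": 37,"ay": 0.1,"az": 0.2,"grip": 0},
    {"x": -126,"y": 82,"z": -118,"ax": 39.9,"ay": 0.1,"az": 0.2,"grip": 0}
  ]
}}

```text
clock: 13.65
eef_pos: [0.5477, -0.2208, 0.3228]
orientation: [[0.121, 0.985, 0.124], [0.991, -0.114, -0.064], [-0.049, 0.131, -0.99]]
wrist_force: [0.8, 0.1, -0.4]
width: -0.0001
```

```bash
python3 nx.py -.01 -.18 .32 0 5
```

```text
t 13.65 tcp [ 0.5477 -0.2208  0.3228] z [ 0.1242 -0.0642 -0.9902] q [ 1.238   0.4062 -1.1739  1.7033  0.4603  1.1717 -0.158 ] F [ 0.8194  0.0621 -0.4066] w -0.00013504174474056246
track xy -0.11109474110161999 -0.20189551387830704
inc xyz [25.  99.3 14.7] rot [ 7.49  2.92 -1.51] | norm 103.0 8.2
[ 5. 20.  3.] [ 1.5  0.6 -0.3]
[10. 40.  6.] [ 3.   1.2 -0.6]
[15. 60.  9.] [ 4.5  1.8 -0.9]
[20. 79. 12.] [ 6.   2.3 -1.2]
[25. 99. 15.] [ 7.5  2.9 -1.5]
```

Emit:
{"fn": "arm_command", "kwargs": {
  "increments": [
    {"x": 5,"y": 20,"z": 3,"ax": 2,"ay": 0.8,"az": -0.4,"grip": 100},
    {"x": 10,"y": 40,"z": 6,"ax": 4,"ay": 1.6,"az": -0.8,"grip": 100},
    {"x": 15,"y": 60,"z": 9,"ax": 6,"ay": 2.3,"az": -1.2,"grip": 100},
    {"x": 20,"y": 80,"z": 12,"ax": 7.5,"ay": 2.9,"az": -1.5,"grip": 100},
    {"x": 25,"y": 99,"z": 15,"ax": 7.5,"ay": 2.9,"az": -1.5,"grip": 100},
    {"x": 25,"y": 99,"z": 15,"ax": 7.5,"ay": 2.9,"az": -1.5,"grip": 100}
  ]
}}

```text
clock: 14.4
eef_pos: [0.6508, -0.2068, 0.3182]
orientation: [[0.091, 0.996, -0.002], [0.996, -0.091, 0.0], [-0.0, -0.002, -1.0]]
wrist_force: [-0.4, -0.7, 0.7]
width: 0.0851
```

```bash
python3 - <<'E'
from h import *
st(); T=wristT(); np.save("T11.npy",T)
save(imaging.snapshot("wrist"),"pics/w11.png",k=1.5)
save(imaging.snapshot("side"),"pics/s11.png",(180,100,340,220),4.8)
P=place(TR,[[0,-.18+.0725,.19],[0,-.18-.0725,.19],[-.008,-.18,.19],[.008,-.18,.19],[.055,-.105,.125],[-.055,-.105,.125],[-.055,-.255,.125],[.055,-.255,.125]])
print(proj("wrist",P,T)*1.5)
E
```

```text
t 14.4 tcp [ 0.6508 -0.2068  0.3182] z [-0.0021  0.     -1.    ] q [ 0.8847  0.67   -1.0365  1.3367  0.5686  1.4467 -0.2107] F [-0.3967 -0.6789  0.7204] w 0.0850811997938216
track xy -0.009654753063889368 -0.17853274785631998
[[403.0496 161.7525]
 [400.1309 371.8803]
 [389.4147 275.3222]
 [413.5298 275.3474]
 [472.831  154.4471]
 [326.517  154.3349]
 [333.8757 335.9122]
 [461.3217 336.0632]]
```

View pics/w11.png

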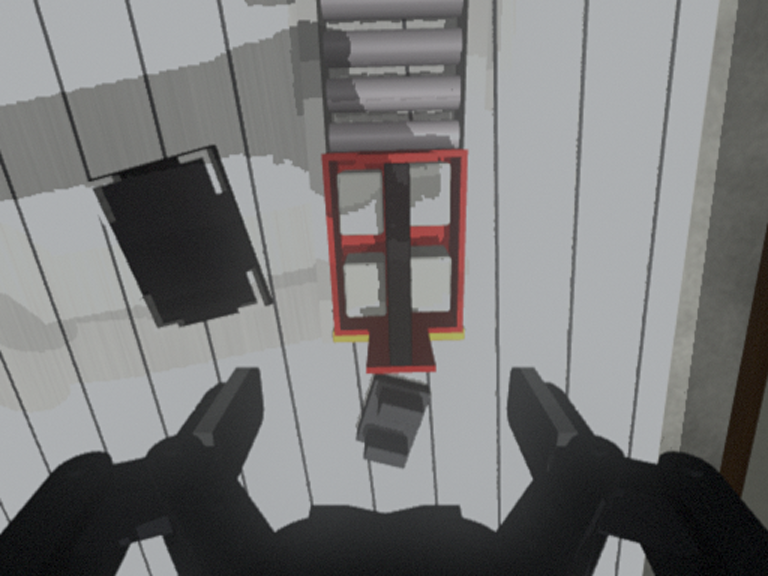

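View pics/s11.png

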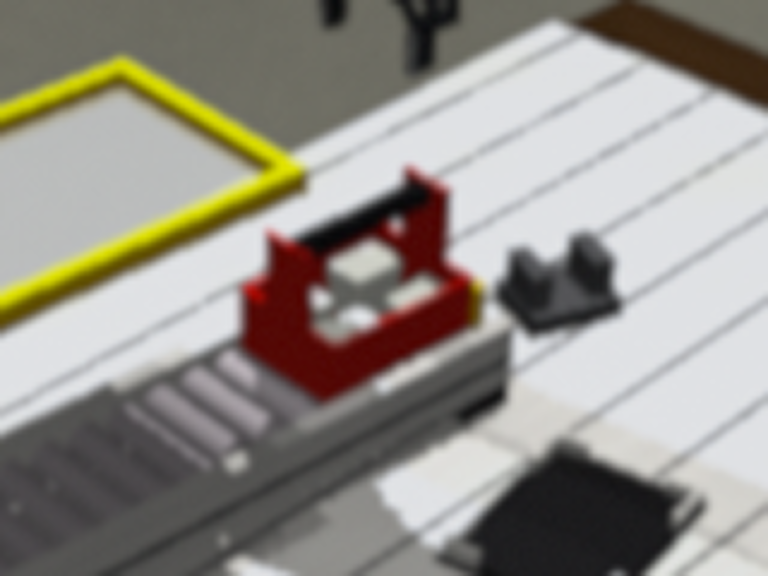

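The tote sits against the yellow stop, with its corners within 4 px of prediction and the bar at (398,275). The dock is visible at about (180,240), so I'll enlarge it and measure while it's in view.

```bash
python3 - <<'E'
import cv2
im=cv2.imread("pics/w11.png"); cv2.imwrite("pics/w11d.png",cv2.resize(im[130:345,80:290],None,fx=2.7,fy=2.7,interpolation=cv2.INTER_CUBIC))
E
```

```text
(no output)
```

View pics/w11d.png

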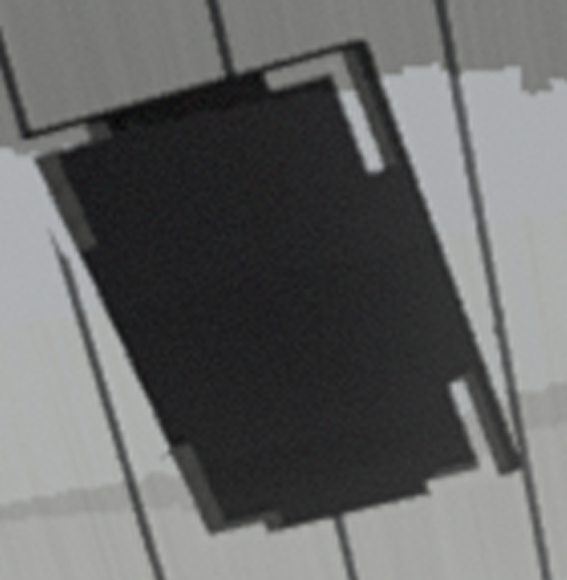

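```bash
python3 - <<'E'
from sim import *
q=r.get_obs()["joint_pos"]
run(q,[(place(DK,[0,.08,.32])[0],leanR(DK[2],0),6)]+[(place(TR,[-.002,-.18,.28])[0],leanR(TR[2],0),6),(place(TR,[-.002,-.18,.161])[0],leanR(TR[2],0),6),(place(TR,[-.002,-.18,.28])[0],leanR(TR[2],0),6),(place(DK,[0,.0,.28])[0],leanR(DK[2],0),6),(place(DK,[0,.0,.103])[0],leanR(DK[2],0),6)])
E
python3 nx.py 0 .08 .32 0 6 d
```

```text
[ 1.6712  0.1899 -1.54    1.9223  0.2023  1.2201  0.2137] err 0.0 marg 0.0 clear 0.075 dqmax 2.34
   [ 0.874   0.7071 -1.0162  1.367   0.5963  1.3887 -0.2272] err 0.0 marg 0.52 clear 0.069 dqmax 2.52
   [ 0.8559  0.8075 -0.9514  1.4854  0.682   1.2036 -0.2895] err 0.0 marg 0.59 clear 0.086 dqmax 0.26
   [ 0.8734  0.7064 -1.0146  1.367   0.5951  1.3881 -0.2265] err 0.0 marg 0.53 clear 0.087 dqmax 0.26
   [ 1.5298  0.371  -1.3554  1.8953  0.3913  1.1912  0.1902] err 0.0 marg 0.18 clear 0.093 dqmax 1.27
   [ 1.2596  0.5953 -1.0678  2.0661  0.6862  0.8875 -0.0496] err 0.0 marg 0.35 clear 0.155 dqmax 0.46
t 14.5 tcp [ 0.6497 -0.2076  0.319 ] z [-0.0019 -0.0008 -1.    ] q [ 0.8875  0.6678 -1.0373  1.3386  0.568   1.4467 -0.2099] F [-0.9626 -0.085   0.089 ] w 0.085406262574402
track xy -0.010716376069728476 -0.17948699943286442
inc xyz [  53.7 -240.2   -0.6] rot [ -0.11   0.05 -13.97] | norm 246.0 14.0
[  9. -40.  -0.] [-0.   0.  -2.3]
[ 18. -80.  -0.] [-0.   0.  -4.7]
[  27. -120.   -0.] [-0.1  0.  -7. ]
[  36. -160.   -0.] [-0.1  0.  -9.3]
[  45. -200.   -1.] [ -0.1   0.  -11.6]
[  54. -240.   -1.] [ -0.1   0.  -14. ]
```

Emit:
{"fn": "arm_command", "kwargs": {
  "increments": [
    {"x": 9,"y": -40,"z": 0,"ax": 0,"ay": 0,"az": -2.3,"grip": 100},
    {"x": 18,"y": -80,"z": 0,"ax": 0,"ay": 0,"az": -4.7,"grip": 100},
    {"x": 27,"y": -120,"z": 0,"ax": 0,"ay": 0,"az": -7,"grip": 100},
    {"x": 36,"y": -155,"z": 0,"ax": 0,"ay": 0,"az": -9.3,"grip": 100},
    {"x": 36,"y": -155,"z": 0,"ax": 0,"ay": 0,"az": -9.3,"grip": 100}
  ]
}}

```text
clock: 15.12
eef_pos: [0.4957, -0.1579, 0.3191]
orientation: [[-0.07, 0.998, -0.005], [0.998, 0.07, -0.005], [-0.005, -0.005, -1.0]]
wrist_force: [0.6, -0.3, 0.1]
width: 0.0852
```

```bash
python3 - <<'E'
from h import *
st(); T=wristT(); np.save("T12.npy",T)
im=imaging.snapshot("wrist"); save(im,"pics/w12.png"); 
P=place(DK,[[.07,.09,.006],[-.07,.09,.006],[-.07,-.09,.006],[.07,-.09,.006]])
uv=proj("wrist",P,T); print(uv)
x0=int(uv[:,0].min()-15);y0=int(uv[:,1].min()-15); print(x0,y0)
save(im,"pics/w12d.png",(x0,y0,x0+150,y0+150),4)
E
```

```text
t 15.125 tcp [ 0.4957 -0.1579  0.3191] z [-0.0046 -0.0052 -1.    ] q [ 1.2503  0.3963 -1.2603  1.7463  0.3974  1.2951 -0.0315] F [ 0.5549 -0.3081  0.1398] w 0.08519218329794277
track xy -0.16865278755790009 -0.14404417899366806
[[251.972  117.7303]
 [163.0703 125.2783]
 [182.123  228.5584]
 [260.9455 222.7662]]
148 102
```

View pics/w12d.png

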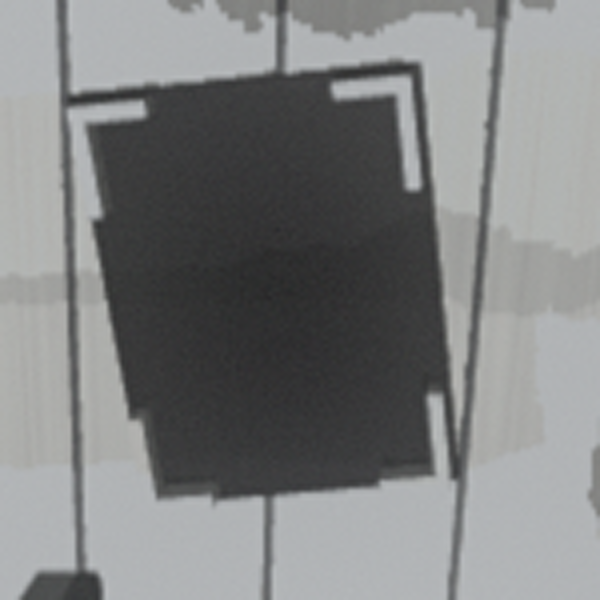

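```bash
python3 - <<'E'
from h import *
T=np.load("T12.npy"); K=imaging.calibration("wrist")["mtx"]
def bp(uv,z):
    uv=(np.array(uv,float)-1.5)/4+[148,102]; d=np.array([(uv[0]-K[0,2])/K[0,0],(uv[1]-K[1,2])/K[1,1],1]); d=T[:3,:3]@d
    return (T[:3,3]+d*(z-T[2,3])/d[2])[:2]
def fit(E):
    P=[(bp(uv,z),ax,v) for uv,z,ax,v in E]
    def f(p):
        c,s=np.cos(p[2]),np.sin(p[2]); o=[]
        for P_,ax,v in P:
            d=P_-p[:2]; o.append((c*d[0]+s*d[1] if ax==0 else -s*d[0]+c*d[1])-v)
        return np.array(o)
    s=least_squares(f,DK,x_scale=[.01,.01,.05]); print(s.x,(f(s.x)*1000).round(1)); return s.x
z=.006
fit([((419,63),z,0,.07),((440,270),z,0,.07),((457,478),z,0,.07),((95,220),z,0,-.07),((135,415),z,0,-.07),((70,100),z,1,.09),((240,82),z,1,.09),((419,63),z,1,.09),((215,500),z,1,-.09),((380,487),z,1,-.09)])
z=.02
fit([((398,97),z,0,.06),((408,190),z,0,.06),((428,395),z,0,.06),((435,475),z,0,.06),((88,125),z,0,-.06),((104,215),z,0,-.06),((332,103),z,1,.08),((396,95),z,1,.08),((90,122),z,1,.08),((147,117),z,1,.08)])
E
```

```text
[ 0.4304 -0.2109  0.1653] [-1.1 -0.8 -2.2  1.6  2.5 -1.4 -0.9 -0.4  1.6  1. ]
[ 0.4301 -0.2108  0.1561] [-0.4  0.   0.2 -0.   0.2 -0.  -0.6  0.2  0.2  0.2]
```

```bash
sed -i 's/DK=np.array.*/DK=np.array([0.4301,-0.2108,0.1561])/' h.py; python3 - <<'E'
from h import *
T=np.load("T11.npy"); K=imaging.calibration("wrist")["mtx"]
def bp(uv,z):
    uv=np.array(uv,float)/1.5; d=np.array([(uv[0]-K[0,2])/K[0,0],(uv[1]-K[1,2])/K[1,1],1]); d=T[:3,:3]@d
    return (T[:3,3]+d*(z-T[2,3])/d[2])
def tt(P):
    c,s=np.cos(TR[2]),np.sin(TR[2]); d=P[:2]-TR[:2]; return np.array([c*d[0]+s*d[1],-s*d[0]+c*d[1]])
for uv,z in [((398.5,170),.19),((398.5,275),.19),((399,360),.19),((324,155),.125),((467,151),.125),((464,332),.125),((334,335),.125),((368,371),.19),((436,371),.19)]: print(uv,tt(bp(uv,z))*1000)
E
python3 nx.py -.003 -.18 .28 0 5
```

```text
(398.5, 170) [  -2.72   -112.3684]
(398.5, 275) [  -1.9744 -179.7697]
(399, 360) [  -0.9203 -242.9518]
(324, 155) [ -56.9142 -105.4802]
(467, 151) [  50.4647 -102.5295]
(464, 332) [  57.0817 -251.1573]
(334, 335) [ -54.8609 -254.1354]
(368, 371) [ -23.0407 -251.8189]
(436, 371) [  25.6969 -251.7491]
t 15.175 tcp [ 0.4972 -0.1587  0.3195] z [-0.0027 -0.0046 -1.    ] q [ 1.2486  0.3983 -1.2585  1.7432  0.3985  1.2948 -0.0321] F [ 0.2691 -0.166   0.4703] w 0.08550023375477686
track xy -0.16699553127552036 -0.1447556785506947
inc xyz [-60.8 156.4  39.3] rot [-0.15  0.26  9.18] | norm 172.0 9.2
[-12.  31.   8.] [-0.   0.1  1.8]
[-24.  63.  16.] [-0.1  0.1  3.7]
[-36.  94.  24.] [-0.1  0.2  5.5]
[-49. 125.  31.] [-0.1  0.2  7.3]
[-61. 156.  39.] [-0.2  0.3  9.2]
```

Emit:
{"fn": "arm_command", "kwargs": {
  "increments": [
    {"x": -12,"y": 31,"z": 5,"ax": 0,"ay": 0.1,"az": 1.8,"grip": 100},
    {"x": -24,"y": 63,"z": 12,"ax": -0.1,"ay": 0.1,"az": 3.7,"grip": 100},
    {"x": -36,"y": 94,"z": 20,"ax": -0.1,"ay": 0.2,"az": 5.5,"grip": 100},
    {"x": -49,"y": 125,"z": 30,"ax": -0.1,"ay": 0.2,"az": 7.3,"grip": 100},
    {"x": -60,"y": 157,"z": 39,"ax": -0.2,"ay": 0.3,"az": 9.2,"grip": 100},
    {"x": -60,"y": 157,"z": 39,"ax": -0.2,"ay": 0.3,"az": 9.2,"grip": 100}
  ]
}}

```text
clock: 15.92
eef_pos: [0.6593, -0.2089, 0.2778]
orientation: [[0.094, 0.996, -0.001], [0.996, -0.094, 0.002], [0.002, -0.001, -1.0]]
wrist_force: [-0.7, 0.3, 0.3]
width: 0.0852
```

```bash
python3 nx.py -.0015 -.179 .161 0 5
```

```text
t 15.925 tcp [ 0.6593 -0.2089  0.2778] z [-0.0008  0.0018 -1.    ] q [ 0.8697  0.7088 -1.0094  1.3659  0.5933  1.3854 -0.2276] F [-0.7206  0.2534  0.3176] w 0.08523331829748973
track xy -0.0009744575559900472 -0.1798302294953686
inc xyz [  0.6  -0.4 116.8] rot [-0.06 -0.1  -0.14] | norm 117.0 0.2
[ 0. -0. 23.] [-0. -0. -0.]
[ 0. -0. 47.] [-0.  -0.  -0.1]
[ 0. -0. 70.] [-0.  -0.1 -0.1]
[ 1. -0. 93.] [-0.  -0.1 -0.1]
[  1.  -0. 117.] [-0.1 -0.1 -0.1]
```

Emit:
{"fn": "arm_command", "kwargs": {
  "increments": [
    {"x": 0,"y": 0,"z": 25,"ax": 0,"ay": 0,"az": 0,"grip": 100},
    {"x": 0,"y": 0,"z": 52,"ax": 0,"ay": 0,"az": -0.1,"grip": 100},
    {"x": 0,"y": 0,"z": 80,"ax": 0,"ay": -0.1,"az": -0.1,"grip": 100},
    {"x": 1,"y": 0,"z": 103,"ax": 0,"ay": -0.1,"az": -0.1,"grip": 100},
    {"x": 1,"y": 0,"z": 116,"ax": 0,"ay": -0.1,"az": -0.1,"grip": 100},
    {"x": 1,"y": 0,"z": 116,"ax": 0,"ay": -0.1,"az": -0.1,"grip": 100}
  ]
}}

```text
clock: 16.68
eef_pos: [0.6589, -0.2077, 0.161]
orientation: [[0.092, 0.996, -0.002], [0.996, -0.092, 0.0], [0.0, -0.002, -1.0]]
wrist_force: [0.8, -0.0, -0.3]
width: 0.0855
```

```bash
python3 - <<'E'
from h import *
st(); save(imaging.snapshot("side"),"pics/s13.png",(200,60,340,180),5)
E
```

```text
t 16.675 tcp [ 0.6589 -0.2077  0.161 ] z [-0.0023  0.0004 -1.    ] q [ 0.8505  0.807  -0.947   1.4831  0.6783  1.2051 -0.2899] F [ 0.7526 -0.0267 -0.2811] w 0.08547850468802418
track xy -0.0015479751340670249 -0.17866673407381853
```

View pics/s13.png

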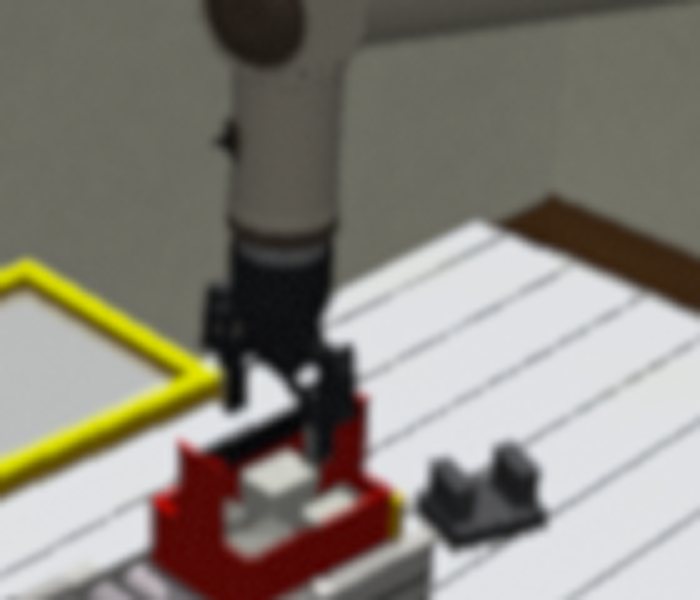

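The fingers straddle the black bar, one at (232,380) and the other at (320,410). Closing.

Emit:
{"fn": "arm_command", "kwargs": {
  "increments": [
    {"x": 0,"y": 0,"z": 0,"ax": 0,"ay": 0,"az": 0,"grip": 0},
    {"x": 0,"y": 0,"z": 0,"ax": 0,"ay": 0,"az": 0,"grip": 0},
    {"x": 0,"y": 0,"z": 0,"ax": 0,"ay": 0,"az": 0,"grip": 0},
    {"x": 0,"y": 0,"z": 0,"ax": 0,"ay": 0,"az": 0,"grip": 0},
    {"x": 0,"y": 0,"z": 0,"ax": 0,"ay": 0,"az": 0,"grip": 0},
    {"x": 0,"y": 0,"z": 0,"ax": 0,"ay": 0,"az": 0,"grip": 0}
  ]
}}

```text
clock: 17.48
eef_pos: [0.66, -0.2075, 0.1625]
orientation: [[0.092, 0.996, 0.0], [0.996, -0.092, 0.0], [0.0, 0.0, -1.0]]
wrist_force: [-0.5, 0.1, 2.5]
width: 0.0151
```

Emit:
{"fn": "arm_command", "kwargs": {
  "increments": [
    {"x": 0,"y": 0,"z": -8,"ax": 0,"ay": 0,"az": 0,"grip": 0},
    {"x": 0,"y": 0,"z": -20,"ax": 0,"ay": 0,"az": 0,"grip": 0},
    {"x": 0,"y": 0,"z": -35,"ax": 0,"ay": 0,"az": 0,"grip": 0},
    {"x": 0,"y": 0,"z": -52,"ax": 0,"ay": 0,"az": 0,"grip": 0},
    {"x": 0,"y": 0,"z": -70,"ax": 0,"ay": 0,"az": 0,"grip": 0},
    {"x": 0,"y": 0,"z": -86,"ax": 0,"ay": 0,"az": 0,"grip": 0},
    {"x": 0,"y": 0,"z": -95,"ax": 0,"ay": 0,"az": 0,"grip": 0},
    {"x": 0,"y": 0,"z": -95,"ax": 0,"ay": 0,"az": 0,"grip": 0}
  ]
}}

```text
clock: 18.48
eef_pos: [0.6603, -0.2075, 0.2584]
orientation: [[0.092, 0.996, 0.001], [0.996, -0.092, -0.0], [-0.0, 0.001, -1.0]]
wrist_force: [-0.1, -0.1, -3.1]
width: 0.015
```

```bash
python3 - <<'E'
from sim import *
st(); save(imaging.snapshot("side"),"pics/s14.png",(200,40,360,180),4.2)
q=r.get_obs()["joint_pos"]
run(q,[(place(DK,[0,.0,.256])[0],leanR(DK[2],0),10),(place(DK,[0,.0,.102])[0],leanR(DK[2],0),8)])
E
python3 nx.py 0 0 .256 0 12 d
```

```text
t 18.475 tcp [ 0.6603 -0.2075  0.2584] z [ 0.0015 -0.0003 -1.    ] q [ 0.8669  0.7224 -1.0015  1.3906  0.6075  1.3515 -0.2392] F [-0.101  -0.0518 -3.1065] w 0.014996624271029393
track xy -0.00012679679415286 -0.17836005867592883
   [ 1.4845  0.4034 -1.3187  1.9213  0.4294  1.1508  0.1582] err 0.0 marg 0.22 clear 0.091 dqmax 0.7
   [ 1.2532  0.6009 -1.0661  2.0618  0.691   0.8892 -0.0517] err 0.0 marg 0.36 clear 0.152 dqmax 0.3
t 18.525 tcp [ 0.6599 -0.2075  0.2575] z [ 0.0002 -0.0001 -1.    ] q [ 0.8669  0.7232 -1.0009  1.3915  0.6076  1.3513 -0.2393] F [-0.6241 -0.0534 -3.0751] w 0.014745996864889461
track xy -0.0005667614694292375 -0.17844387871811887
inc xyz [ -24.4 -228.5    1.5] rot [  0.01   0.   -14.24] | norm 230.0 14.2
[ -2. -19.   0.] [ 0.   0.  -1.2]
[ -4. -38.   0.] [ 0.   0.  -2.4]
[ -6. -57.   0.] [ 0.   0.  -3.6]
[ -8. -76.   0.] [ 0.   0.  -4.7]
[-10. -95.   1.] [ 0.   0.  -5.9]
[ -12. -114.    1.] [ 0.   0.  -7.1]
[ -14. -133.    1.] [ 0.   0.  -8.3]
[ -16. -152.    1.] [ 0.   0.  -9.5]
[ -18. -171.    1.] [  0.    0.  -10.7]
[ -20. -190.    1.] [  0.    0.  -11.9]
[ -22. -209.    1.] [  0.    0.  -13.1]
[ -24. -228.    1.] [  0.    0.  -14.2]
```

View pics/s14.png

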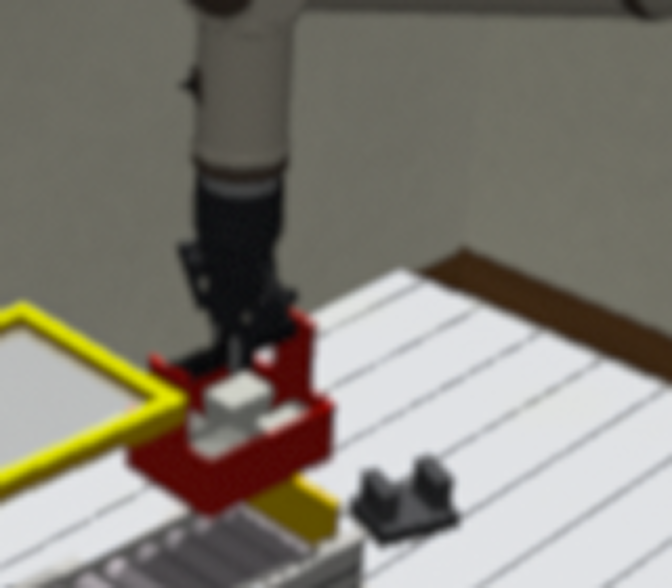

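The tote is lifted and level, with 3.1 N on the wrist and a 15 mm opening. Carrying it to the dock.

Emit:
{"fn": "arm_command", "kwargs": {
  "increments": [
    {"x": -1,"y": -10,"z": 0,"ax": 0,"ay": 0,"az": -0.6,"grip": 0},
    {"x": -3,"y": -27,"z": 0,"ax": 0,"ay": 0,"az": -1.7,"grip": 0},
    {"x": -5,"y": -49,"z": 0,"ax": 0,"ay": 0,"az": -3,"grip": 0},
    {"x": -8,"y": -73,"z": 0,"ax": 0,"ay": 0,"az": -4.5,"grip": 0},
    {"x": -10,"y": -97,"z": 1,"ax": 0,"ay": 0,"az": -6,"grip": 0},
    {"x": -13,"y": -121,"z": 1,"ax": 0,"ay": 0,"az": -7.5,"grip": 0},
    {"x": -15,"y": -141,"z": 1,"ax": 0,"ay": 0,"az": -8.8,"grip": 0},
    {"x": -17,"y": -155,"z": 1,"ax": 0,"ay": 0,"az": -9.7,"grip": 0}
  ]
}}

```text
clock: 19.52
eef_pos: [0.5018, -0.2102, 0.2557]
orientation: [[-0.077, 0.997, -0.002], [0.997, 0.077, -0.0], [-0.0, -0.002, -1.0]]
wrist_force: [0.4, 0.3, -3.3]
width: 0.0147
```

```bash
python3 nx.py 0 0 .256 0 6 d
```

```text
t 19.525 tcp [ 0.5018 -0.2102  0.2557] z [-0.002  -0.0004 -1.    ] q [ 1.2408  0.5076 -1.1827  1.7753  0.503   1.2071 -0.0092] F [ 0.3925  0.3292 -3.3366] w 0.014689687547916691
track xy -0.1577451873308793 -0.19562126754168419
inc xyz [  5.  -71.5  -0.1] rot [-0.11  0.01 -4.5 ] | norm 72.0 4.5
[  1. -12.  -0.] [-0.   0.  -0.8]
[  2. -24.  -0.] [-0.   0.  -1.5]
[  2. -36.  -0.] [-0.1  0.  -2.3]
[  3. -48.  -0.] [-0.1  0.  -3. ]
[  4. -60.  -0.] [-0.1  0.  -3.8]
[  5. -72.  -0.] [-0.1  0.  -4.5]
```

Emit:
{"fn": "arm_command", "kwargs": {
  "increments": [
    {"x": 1,"y": -10,"z": 0,"ax": 0,"ay": 0,"az": -0.6,"grip": 0},
    {"x": 2,"y": -24,"z": 0,"ax": 0,"ay": 0,"az": -1.5,"grip": 0},
    {"x": 3,"y": -40,"z": 0,"ax": -0.1,"ay": 0,"az": -2.5,"grip": 0},
    {"x": 4,"y": -54,"z": 0,"ax": -0.1,"ay": 0,"az": -3.4,"grip": 0},
    {"x": 5,"y": -65,"z": 0,"ax": -0.1,"ay": 0,"az": -4.1,"grip": 0},
    {"x": 5,"y": -71,"z": 0,"ax": -0.1,"ay": 0,"az": -4.5,"grip": 0},
    {"x": 5,"y": -71,"z": 0,"ax": -0.1,"ay": 0,"az": -4.5,"grip": 0}
  ]
}}

```text
clock: 20.4
eef_pos: [0.4301, -0.211, 0.2558]
orientation: [[-0.155, 0.988, -0.001], [0.988, 0.155, -0.001], [-0.001, -0.001, -1.0]]
wrist_force: [0.5, -0.2, -3.1]
width: 0.015
```

```bash
python3 nx.py 0 0.001 .13 0 6 d; python3 - <<'E'
from h import *
T=wristT(); im=imaging.snapshot("wrist"); save(im,"pics/w15.png",k=1.5); save(imaging.snapshot("side"),"pics/s15.png",(250,120,370,240),5)
z=r.get_obs()["eef_pos"][2]
tz=z-.161+.065; print("tote z",tz)
print(proj("wrist",place(DK,[[-.055,-.075,tz+.06],[.055,-.075,tz+.06],[0,-.075,tz+.125],[0,.075,tz+.125],[-.055,.075,tz+.06],[.055,.075,tz+.06]]),T)*1.5)
E
```

```text
t 20.4 tcp [ 0.4301 -0.211   0.2558] z [-0.0006 -0.0007 -1.    ] q [ 1.4808  0.4008 -1.3135  1.9215  0.4271  1.1494  0.1596] F [ 0.4548 -0.2483 -3.0986] w 0.015015813834982199
track xy -0.2290203101741068 -0.20289985944796707
inc xyz [  1.2   0.1 125.8] rot [-0.04  0.03 -0.03] | norm 126.0 0.1
[ 0.  0. 21.] [-0.  0. -0.]
[ 0.  0. 42.] [-0.  0. -0.]
[ 1.  0. 63.] [-0.  0. -0.]
[ 1.  0. 84.] [-0.  0. -0.]
[  1.   0. 105.] [-0.  0. -0.]
[  1.   0. 126.] [-0.  0. -0.]
tote z 0.15995460004516246
[[279.6223 465.7629]
 [493.8136 465.6538]
 [387.5332 592.1327]
 [388.3996 173.9728]
 [250.2591 162.3051]
 [523.8438 162.0965]]
```

View pics/w15.png

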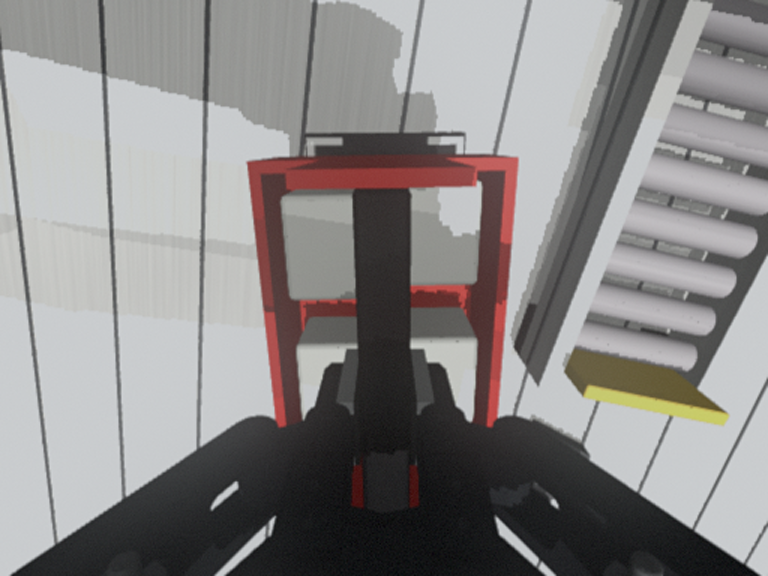

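View pics/s15.png

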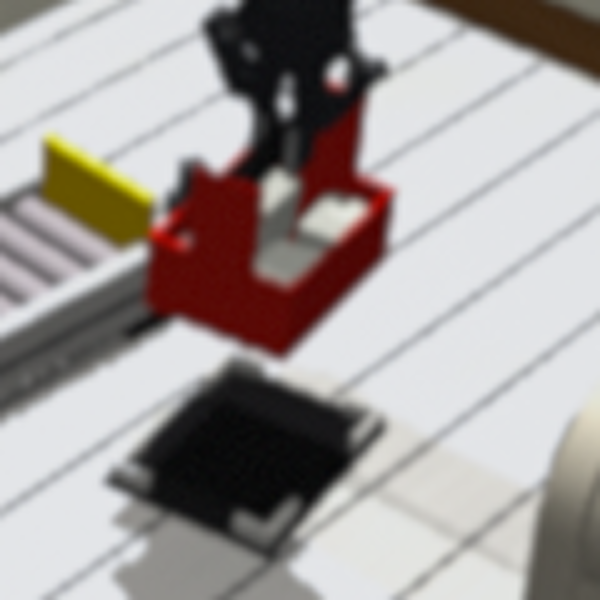

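The tote hangs level and square over the dock. Its far top corners are at (248,161) and (518,157), against (250,162) and (524,162) predicted. I'll lower it to just above the corner angles and look.

Emit:
{"fn": "arm_command", "kwargs": {
  "increments": [
    {"x": 0,"y": 0,"z": 15,"ax": 0,"ay": 0,"az": 0,"grip": 0},
    {"x": 0,"y": 0,"z": 35,"ax": 0,"ay": 0,"az": 0,"grip": 0},
    {"x": 0,"y": 0,"z": 60,"ax": 0,"ay": 0,"az": 0,"grip": 0},
    {"x": 0,"y": 0,"z": 85,"ax": 0,"ay": 0,"az": 0,"grip": 0},
    {"x": 0,"y": 0,"z": 105,"ax": 0,"ay": 0,"az": 0,"grip": 0},
    {"x": 0,"y": 0,"z": 118,"ax": 0,"ay": 0,"az": 0,"grip": 0},
    {"x": 0,"y": 0,"z": 124,"ax": 0,"ay": 0,"az": 0,"grip": 0},
    {"x": 0,"y": 0,"z": 124,"ax": 0,"ay": 0,"az": 0,"grip": 0}
  ]
}}

```text
clock: 21.5
eef_pos: [0.4311, -0.2108, 0.1319]
orientation: [[-0.155, 0.988, 0.0], [0.988, 0.155, -0.0], [-0.0, 0.0, -1.0]]
wrist_force: [0.7, -0.7, -4.4]
width: 0.0152
```

```bash
python3 nx.py 0 0.0 .1035 0 6 d; python3 - <<'E'
from h import *
T=wristT(); im=imaging.snapshot("wrist"); save(im,"pics/w16.png",k=1.5); save(imaging.snapshot("side"),"pics/s16.png",(250,120,370,240),5)
E
```

```text
t 21.5 tcp [ 0.4311 -0.2108  0.1319] z [ 0.0003 -0.0001 -1.    ] q [ 1.2924  0.5574 -1.1137  2.0413  0.6305  0.9359 -0.0055] F [ 0.6611 -0.6965 -4.3707] w 0.015157267927322427
track xy -0.22809221743695443 -0.20263805524060294
inc xyz [ 0.1 -1.  28.4] rot [ 0.02  0.01 -0.01] | norm 28.0 0.0
[ 0. -0.  5.] [ 0.  0. -0.]
[ 0. -0.  9.] [ 0.  0. -0.]
[ 0. -0. 14.] [ 0.  0. -0.]
[ 0. -1. 19.] [ 0.  0. -0.]
[ 0. -1. 24.] [ 0.  0. -0.]
[ 0. -1. 28.] [ 0.  0. -0.]
```

View pics/w16.png

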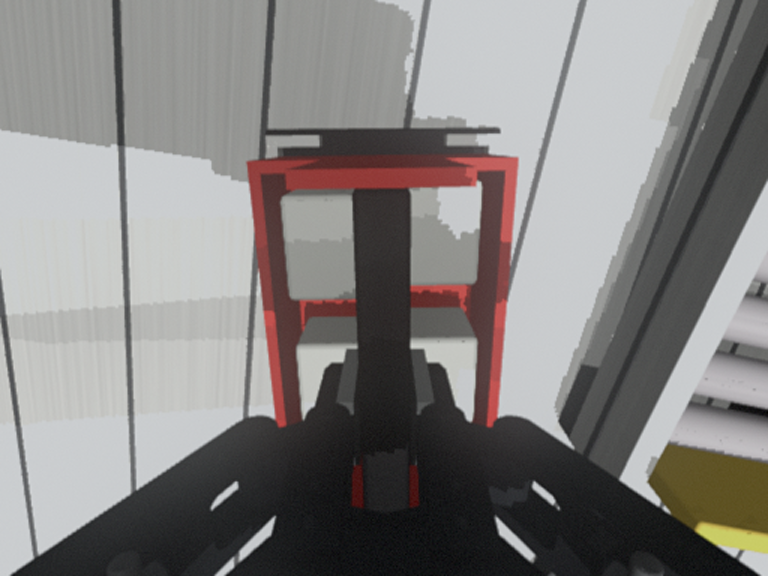

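View pics/s16.png

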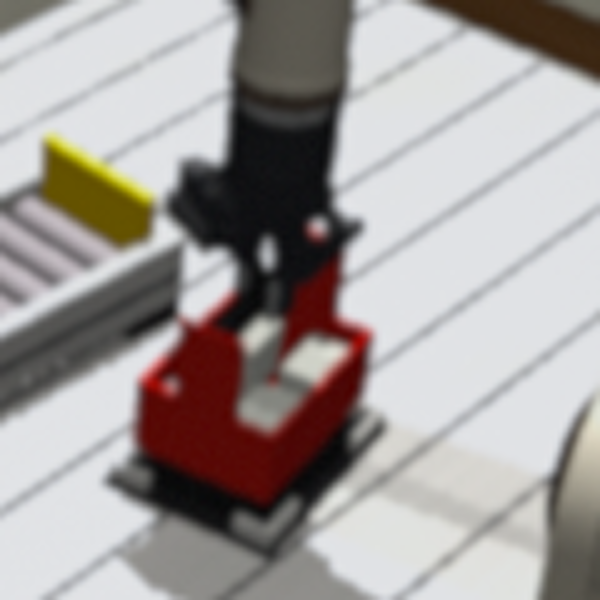

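The plate's far edge spans (265,131) to (500,130), centred at 382.5, and the tote's rim is centred at 383. It's aligned, so I'll lower it gently.

Emit:
{"fn": "arm_command", "kwargs": {
  "increments": [
    {"x": 0,"y": -1,"z": 5,"ax": 0,"ay": 0,"az": 0,"grip": 0},
    {"x": 0,"y": -1,"z": 10,"ax": 0,"ay": 0,"az": 0,"grip": 0},
    {"x": 0,"y": -1,"z": 15,"ax": 0,"ay": 0,"az": 0,"grip": 0},
    {"x": 0,"y": -1,"z": 19,"ax": 0,"ay": 0,"az": 0,"grip": 0},
    {"x": 0,"y": -1,"z": 22,"ax": 0,"ay": 0,"az": 0,"grip": 0},
    {"x": 0,"y": -1,"z": 25,"ax": 0,"ay": 0,"az": 0,"grip": 0},
    {"x": 0,"y": -1,"z": 27,"ax": 0,"ay": 0,"az": 0,"grip": 0},
    {"x": 0,"y": -1,"z": 28,"ax": 0,"ay": 0,"az": 0,"grip": 0}
  ]
}}

```text
clock: 22.6
eef_pos: [0.4306, -0.2112, 0.1044]
orientation: [[-0.155, 0.988, 0.001], [0.988, 0.155, -0.001], [-0.001, 0.001, -1.0]]
wrist_force: [0.3, 0.0, -3.7]
width: 0.0152
```

```bash
python3 nx.py 0 0.0 .1035 0 1 d; python3 - <<'E'
from h import *
save(imaging.snapshot("side"),"pics/s17.png",(250,120,370,240),5)
E
```

```text
t 22.6 tcp [ 0.4306 -0.2112  0.1044] z [ 0.0013 -0.0008 -1.    ] q [ 1.2533  0.594  -1.065   2.061   0.683   0.8889 -0.0455] F [ 0.3447  0.0051 -3.7101] w 0.015194899141091706
track xy -0.22857720624775565 -0.20306777191285366
inc xyz [ 0.4 -0.4  0.9] rot [ 0.07  0.06 -0.02] | norm 1.0 0.1
```

View pics/s17.png

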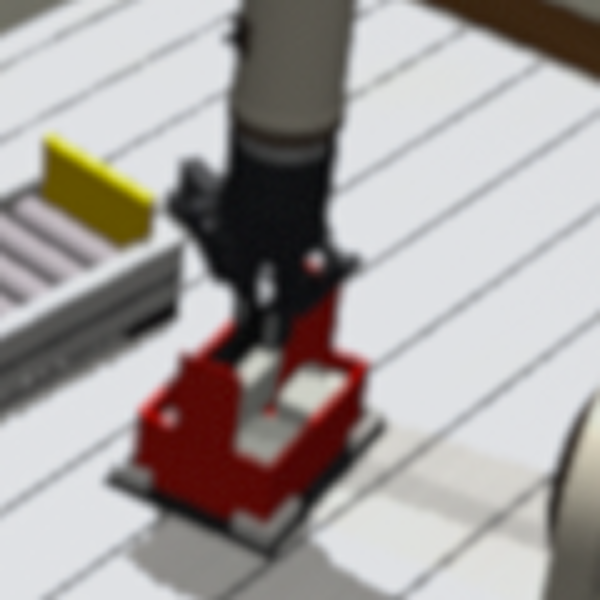

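It's inside the angles and still hanging at -3.7 N. I'll keep lowering a millimetre at a time until the weight comes off.

Emit:
{"fn": "arm_command", "kwargs": {
  "increments": [
    {"x": 0,"y": 0,"z": 0.7,"ax": 0,"ay": 0,"az": 0,"grip": 0},
    {"x": 0,"y": 0,"z": 1.4,"ax": 0,"ay": 0,"az": 0,"grip": 0},
    {"x": 0,"y": 0,"z": 2,"ax": 0,"ay": 0,"az": 0,"grip": 0},
    {"x": 0,"y": 0,"z": 2,"ax": 0,"ay": 0,"az": 0,"grip": 0}
  ]
}}

```text
clock: 23.15
eef_pos: [0.4307, -0.2113, 0.1034]
orientation: [[-0.155, 0.988, 0.001], [0.988, 0.155, -0.002], [-0.002, 0.001, -1.0]]
wrist_force: [-3.4, 0.8, 8.8]
width: 0.0149
```

Emit:
{"fn": "arm_command", "kwargs": {
  "increments": [
    {"x": 0,"y": 0,"z": -0.5,"ax": 0,"ay": 0,"az": 0,"grip": 0},
    {"x": 0,"y": 0,"z": -0.5,"ax": 0,"ay": 0,"az": 0,"grip": 30},
    {"x": 0,"y": 0,"z": -0.5,"ax": 0,"ay": 0,"az": 0,"grip": 50},
    {"x": 0,"y": 0,"z": -0.5,"ax": 0,"ay": 0,"az": 0,"grip": 70},
    {"x": 0,"y": 0,"z": -0.5,"ax": 0,"ay": 0,"az": 0,"grip": 70},
    {"x": 0,"y": 0,"z": -0.5,"ax": 0,"ay": 0,"az": 0,"grip": 70}
  ]
}}

```text
clock: 23.9
eef_pos: [0.4308, -0.2113, 0.1039]
orientation: [[-0.155, 0.988, 0.001], [0.988, 0.155, -0.002], [-0.002, 0.001, -1.0]]
wrist_force: [0.1, 0.1, -0.6]
width: 0.0599
```

```bash
python3 - <<'E'
from h import *
st(); save(imaging.snapshot("side"),"pics/s18.png",(250,120,370,240),5); save(imaging.snapshot("wrist"),"pics/w18.png")
E
```

```text
t 23.9 tcp [ 0.4308 -0.2113  0.1039] z [ 0.001  -0.0021 -1.    ] q [ 1.251   0.5946 -1.0632  2.0609  0.685   0.8884 -0.0475] F [ 0.0955  0.0566 -0.5594] w 0.05994034924814726
track xy -0.2283691361010626 -0.20322431878380215
```

View pics/s18.png

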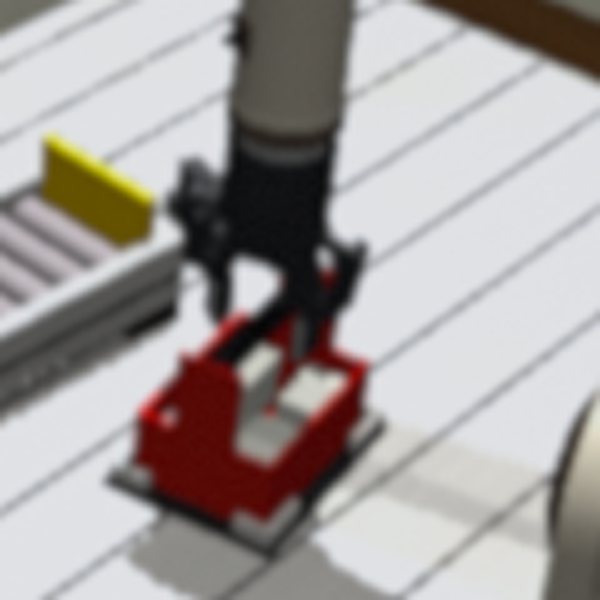

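View pics/w18.png

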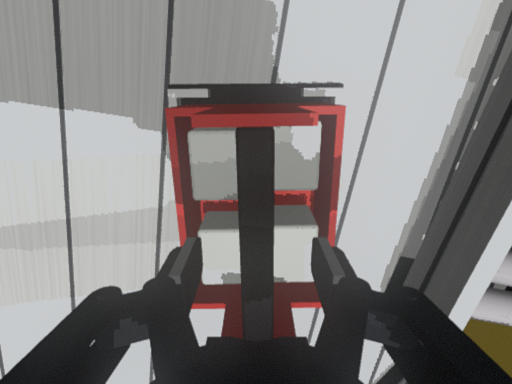

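The fingers are open and clear of the bar on both sides, with the tote flat on the plate. Raising the tool straight up.

Emit:
{"fn": "arm_command", "kwargs": {
  "increments": [
    {"x": 0,"y": 0,"z": -10,"ax": 0,"ay": 0,"az": 0,"grip": 70},
    {"x": 0,"y": 0,"z": -30,"ax": 0,"ay": 0,"az": 0,"grip": 70},
    {"x": 0,"y": 0,"z": -60,"ax": 0,"ay": 0,"az": 0,"grip": 70},
    {"x": 0,"y": 0,"z": -90,"ax": 0,"ay": 0,"az": 0,"grip": 70},
    {"x": 0,"y": 0,"z": -120,"ax": 0,"ay": 0,"az": 0,"grip": 70},
    {"x": 0,"y": 0,"z": -145,"ax": 0,"ay": 0,"az": 0,"grip": 70},
    {"x": 0,"y": 0,"z": -155,"ax": 0,"ay": 0,"az": 0,"grip": 70},
    {"x": 0,"y": 0,"z": -155,"ax": 0,"ay": 0,"az": 0,"grip": 70}
  ]
}}

```text
clock: 25.0
eef_pos: [0.4307, -0.2112, 0.2592]
orientation: [[-0.155, 0.988, 0.002], [0.988, 0.155, -0.003], [-0.003, 0.001, -1.0]]
wrist_force: [0.6, -0.1, 0.5]
width: 0.0593
```

```bash
python3 - <<'E'
from h import *
st(); T=wristT(); save(imaging.snapshot("wrist"),"pics/w19.png",k=1.5); save(imaging.snapshot("scene"),"pics/c19.png",k=1.5)
for z,L in [(.066,[[-.055,.075],[.055,.075],[.055,-.075],[-.055,-.075]]),(.02,[[-.06,.08],[.06,.08],[.06,-.08],[-.06,-.08]])]:
    print((proj("wrist",place(DK,np.c_[L,[z]*4]),T)*1.5).round(0).tolist())
E
```

```text
t 25.0 tcp [ 0.4307 -0.2112  0.2592] z [ 0.0016 -0.003  -1.    ] q [ 1.4842  0.3928 -1.3148  1.9183  0.4204  1.1515  0.1657] F [ 0.5573 -0.1354  0.451 ] w 0.0593272663501939
track xy -0.2284351042051344 -0.20310054438266914
[[311.0, 151.0], [458.0, 151.0], [449.0, 333.0], [321.0, 334.0]]
[[314.0, 144.0], [455.0, 144.0], [447.0, 318.0], [323.0, 318.0]]
```

View pics/w19.png

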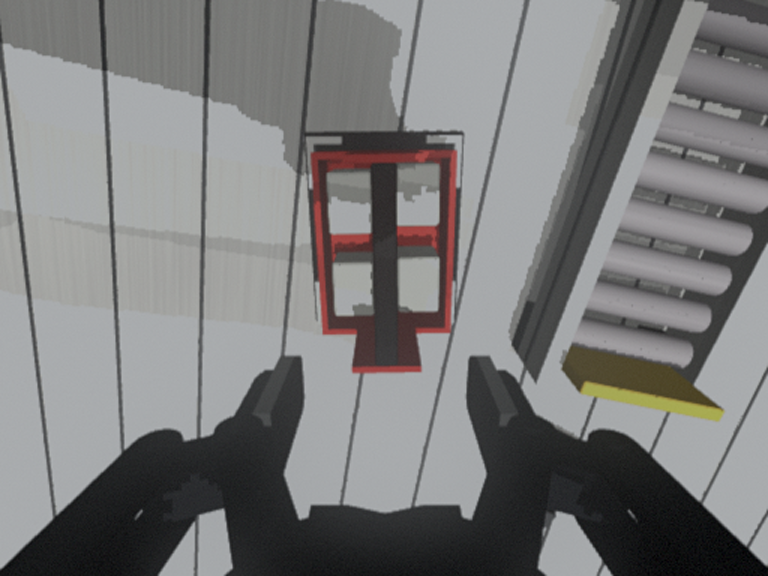

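View pics/c19.png

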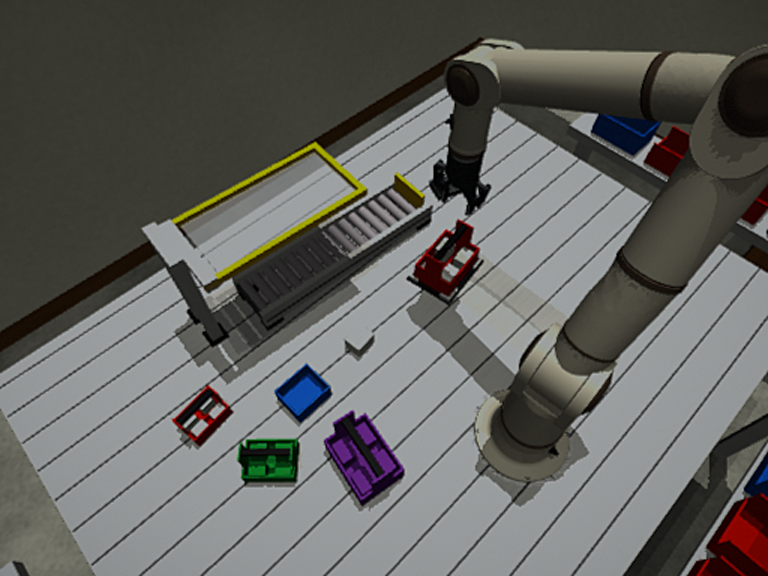

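The docked rim corners are at (312,152), (457,151), (450,331) and (322,332), all within about 2 px (1–2 mm) of the centred prediction. The blue bin at (303,392) and the white block at (360,341) are where they started. Handing in.

```bash
python3 - <<'E'
from station import r
print(r.hand_in())
E
```

```text
the job is handed in; nothing more can be done
None
```

The red tote is on the dock plate and released, and the job was handed in at about 25 s. The hand-in reported no verdict.

- **Rolling:** I pushed the tote along the rollers with closed, leaned fingers. It reached the stop on a slow final push (about 0.06 m/s or less); contact showed as 6 N on the wrist at the expected position.
- **Carry and set-down:** I gripped the bar (about 15 mm opening, roughly 3 N hanging), carried the tote level and lowered it onto the plate. The wrist force rose to +8.8 N just before I let go.
- **Last checks:** The docked rim corners matched the centred position to about 2 px (1–2 mm), with the tote square in the wrist view. The fingers were clear above it with near-zero wrist force. The blue bin and white block were unmoved.
- **What went wrong:**
  - My first move call was refused because I left out keys.
  - My first approach ran the arm into joint limits, so I backed off and came in by another path, which cost a few seconds.
  - The gripper hid the cradle in the last scene picture. I last saw it in its place during the lift, and nothing went near it after that.

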